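# Put the barometer parts away and hang the dials in the cabinet

### The job

First clear the loose parts off the bench: every bezel ring goes into the square box and every ratchet housing into the long tray. Then take each enamel dial face out of the slotted stand, reach down through one of the openings in the cabinet's top and hang it by its bail on the hook inside, one dial to a hook. Nothing may touch the timber frame around the openings, and leave the index knob, the setting key and the oil jar where they are.

Things in the scene. Friction and masses are not known exactly. Their poses are not given: they have to be found in the camera images.
- cabinet: Fixed glazed cabinet 200 (own x) x 285 (own y) x 182 mm high, origin centre of underside, z up, turned up to 0.15 rad. Clear panes, timber posts; closed but for two rectangular openings side by side in its top. A rail inside its +x wall carries two hooks, one under each opening.
- frame: The timber top frame of the cabinet around and between the two openings: bars 15 mm wide and 14 mm thick (z 168 to 182 mm). Same origin and axes as cabinet. It must not be touched.
- opening0 (a point): Centre of the first opening, level with the top face of the frame (182 mm above the cabinet's underside); centre 67.5 mm to the cabinet's -y side. Clear opening 170 mm along the cabinet's x, 120 mm along its y. Axes as the cabinet.
- opening1 (a point): Centre of the second opening, 67.5 mm to the cabinet's +y side; otherwise as opening0.
- hook0_seat (a point): First bay: midway point on top of the hook's level arm, 61 mm below the frame's top, 35 mm to the cabinet's +x of the opening's centre. Dark steel bar 8 mm thick, coming from the +x wall along -x; upturned tip 30 mm to -x of this point, tip top 9 mm above it. Free arm from 26 mm on the -x side to 45 mm on the +x side. Cabinet floor 116 mm below. Axes as the cabinet.
- hook1_seat (a point): Hook in the second bay; otherwise as hook0_seat.
- stand: Fixed slotted beech stand 104 (own x) x 160 (own y) x 40 mm high, origin centre of underside. Two slots along its x at y = -37 and +37 mm, each 76 mm long, 11 mm wide, floor 15 mm above the bench. Holds the dial faces upright.
- square_box: Fixed square open beech box, 150 x 150 mm, 45 mm high, walls 4 mm, floor 4 mm; origin centre of underside. For the bezel rings. Turned by up to 0.12 rad.
- long_tray: Fixed long open beech tray, 110 mm (own x) x 200 mm (own y), 45 mm high, walls 4 mm, floor 4 mm; origin centre of underside. For the ratchet housings. Turned by up to 0.12 rad.
- index_knob: Mother-of-pearl index knob, 64 mm across, 28 mm high, loose bystander beyond the cabinet. Origin centre of underside.
- setting_key: Black iron setting key, about 110 x 60 x 10 mm, lying flat, loose bystander in front of the stand. Origin at its middle, on its underside.
- oil_jar: Amber glass oil jar with a steel lid, 56 mm across, 75 mm high, loose bystander beyond the parts. Origin centre of underside.
- dial0: Enamel dial face (160 g), upright in a stand slot. 8 mm thick along own x (enamel 1-2 mm proud on both faces), width along y, z up; origin: middle of lower edge. Square plate 70 x 70; above it two 8 mm posts and a crossbar (z 106-114, 56 wide) frame a bail window 40 wide, 36 tall (z 70-106) for the hook's arm, either way round; on top a grip tab 30 wide, z 114-140.
- dial0_eye (a point): Middle of the underside of dial0's crossbar (106 mm above the dial's origin): what rests on the hook. Axes as the dial.
- dial0_tab (a point): Top middle of dial0's grip tab (140 mm above the dial's origin); pinch the tab's 8 mm thickness (along the dial's x) from above.
- bezel0: Gilt bezel ring (may be absent) lying flat: outside 70 mm, inside 50 mm across, 14 mm high, about 90 g. Origin centre of underside. Can be gripped over its 10 mm wall, one finger inside.
- dial1: Enamel dial face (160 g), upright in a stand slot. 8 mm thick along own x (enamel 1-2 mm proud on both faces), width along y, z up; origin: middle of lower edge. Square plate 70 x 70; above it two 8 mm posts and a crossbar (z 106-114, 56 wide) frame a bail window 40 wide, 36 tall (z 70-106) for the hook's arm, either way round; on top a grip tab 30 wide, z 114-140.
- dial1_eye (a point): Middle of the underside of dial1's crossbar (106 mm above the dial's origin): what rests on the hook. Axes as the dial.
- dial1_tab (a point): Top middle of dial1's grip tab (140 mm above the dial's origin); pinch the tab's 8 mm thickness (along the dial's x) from above.
- bezel1: Gilt bezel ring (may be absent) lying flat: outside 70 mm, inside 50 mm across, 14 mm high, about 90 g. Origin centre of underside. Can be gripped over its 10 mm wall, one finger inside.
- housing0: Brass ratchet housing (may be absent) standing upright: drum 60 mm across and 22 mm high with a round boss 28 mm across and 26 mm tall on top (48 mm in all), about 220 g. Origin centre of underside. Grip by the boss.
- housing1: Brass ratchet housing (may be absent) standing upright: drum 60 mm across and 22 mm high with a round boss 28 mm across and 26 mm tall on top (48 mm in all), about 220 g. Origin centre of underside. Grip by the boss.
- housing2: Brass ratchet housing (may be absent) standing upright: drum 60 mm across and 22 mm high with a round boss 28 mm across and 26 mm tall on top (48 mm in all), about 220 g. Origin centre of underside. Grip by the boss.

How it is judged:
By the outcome, as a careful person would: the job done as asked, in the order asked, and still so for the second after the job is handed in, with the robot touching nothing.
Of bezel0, bezel1, housing0, housing1, housing2 only 3 to 5 are there at a start; the rules pass over those that are not, and their reading is None.
At some moment in a run one of bezel0, bezel1, housing0, housing1, housing2 may be knocked a few centimetres aside while the robot is not near it.
It also fails if it takes over 200 s, if anything falls off the work surface, if the arm or the gripper's body presses on something with over 40 N, if the wrist force passes 120 N, or if a joint passes its speed limit or range.

### The arm

A 7-joint arm with a two-finger parallel gripper is mounted at the origin on the work surface. World frame = base frame: x ahead of the robot, y to its left, z up, the work surface at z = 0. Lengths are in m, angles in rad, forces in N, time in s.
With the tool pointing down it reaches from about 0.4 to 0.875 m from the base axis. Payload 4.4 kg.
Tool frame: the origin (TCP) lies on the mounting face of the last link; the fingertips stand 173 mm ahead of it and the grasp point (between the pads) lies 155 mm ahead of it (env.finger_overhang is the distance from the TCP to the fingertips, in m); z points along the fingers, x is the direction in which the jaws open and shut, and the axes are right-handed (so a half turn about z gives the same grasp; the last joint's range is limited). The gripper opens to 85 mm and grips with 20 to 120 N. Pads are 22 mm wide; open, the fingers measure 114 mm over their backs; the gripper's body (76 mm by 85 mm) begins 54 mm behind the grasp point. The pads swing forward as they close: fully open they stand 13 mm farther back than shut.
Start: joints at [-1.341, 0.628, 0.038, 1.517, -0.027, 0.996, -0.02], TCP at [0.189, 0.622, 0.405] pointing down, gripper open.
Joint ranges: [-3.06, 3.06], [-0.37, 2.12], [-1.25, 1.32], [0.18, 2.47], [-1.1, 4.24], [0.23, 1.98], [-2.94, 2.94]. Speed limits (rad/s): [2.57, 2.57, 3.14, 3.14, 3.14, 3.14, 3.14].

### API

Orientations are given as a rotation vector (axis times angle).
In Python, from plant import state, grab_frame, camera_params, env, finder gives the robot as it stands.
- The arm moves only by the tool play_rows, never from a script. Its argument "rows" is a list of rows, each an object of numbers: "x", "y", "z": the shift along the tool's x, y, z in m; "spin": the turn about the tool's z in rad; "jaw": the opening, from 0 (shut) to 1 (fully open). A call has exactly 10 rows; each row is the pose to reach, as a shift and turn from the pose commanded when the call began, along the tool's axes at that moment; what a row does not reach only later rows make up. A row lasts 1/8 s, in which the tool goes at most 62.5 mm and 10.7 degrees, less where a joint would pass 70% of its speed; a pose out of reach is approached as far as the arm can. A call with a gripper value outside its range is refused whole. The fingers move at their own pace and stop on an object; "squeeze" is the grip in N (left out, the last holds). Time passes only in rows, so rows that repeat a pose let the fingers close, or fill a call up. It gives the time, the measured TCP pose, the force and the opening at its end, in the units of the state.
- state(): the state, without advancing time (a new reading comes with each control period).
- grab_frame(name): name is "scene" or "top" or "wrist"; returns (picture, depth): 400x640x3 uint8, blue, green, red; 400x640 float32, m along the optical axis (not along the pixel's ray), 0 where there is no reading.
- camera_params(name): a dict with "fx", "fy", "cx", "cy" (pixels), "world_from_camera" (4x4, takes a point from camera to world coordinates). Camera axes: x right, y down, z forward; pixel columns grow to the right and rows downward; lengths in m; the calibration is good to about 2 mm. The wrist camera is an equidistant fisheye: a pixel r from the principal point sees the ray r / f radians off the axis. A picture is of the moment at which its call begins: read the wrist's pose just before it. camera_params takes no time and is no camera call; for the wrist camera it gives the pose at the moment of the call.
- env.close_job(): hands the job in, once; it reports no verdict.
Trained networks look in the newest picture that a camera, given by its name, has taken for a name from the list of things; names that differ only in an ending like _2 or _b are one class to them, and where a whole thing is asked for, a point or a joint stands for the part that bears it (a point fixed in the world has none). Each returns a list of dicts, best first, with "p" (0 to 1); they miss things now and then, are a little off and sometimes report something else, mostly with a low value. They report only what shows in the picture. A call takes as long as a camera call.
- finder.spot_in(camera, target): "bbox" ([centre column, centre row, width, height] in pixels, round what is visible of it).
- finder.pinpoint(camera, target): "point" ([column, row] in pixels: a listed point, or the origin of a listed thing).
The state is a dict: "time_s": time; "joint_positions": joint angles; "joint_vel": joint speeds; "tau": joint torques, N m; "ee_pos": TCP position; "ee_rot": TCP orientation; "wrist_force": force on the tool from outside, world axes, zero at the start; "torque": the same for the moment, N m; "opening": finger opening in m.
Only numpy, scipy, OpenCV 4.12 (cv2) and the standard library are available. Lean on these libraries where they do the work, as an engineer would, in place of code of your own. Each camera call takes 0.05 s, during which the arm holds its last target. There are 200 camera calls.

## Working session

There is one attempt and no reset: what is moved stays moved. The work goes in short steps, Python scripts to look and compute and a tool call to move; the robot and the scene stay as the last step left them, time stands still between calls to the robot, and variables do not carry over. Pictures are saved under pics/ and viewed, about 12 in all and at most 16, crops included, and the job is handed in when it is done.

Besides the shell and the picture viewer there is one more tool, called after "Emit:" as name(argument=value, ...), one argument or row to a line, values as JSON. play_rows: Moves the arm, as the interface text tells. Its arguments: {"type":"object","properties":{"rows":{"type":"array","items":{"type":"object","properties":{"x":{"type":"number"},"y":{"type":"number"},"z":{"type":"number"},"spin":{"type":"number"},"jaw":{"type":"number"}}}},"squeeze":{"type":"number"}},"required":["rows"]}

```bash
mkdir -p pics; ls
cat > h.py <<'E'
import numpy as np, cv2
from scipy.spatial.transform import Rotation as R
from plant import state, grab_frame, camera_params, env, finder
def ray(P,u,v,name):
    if name=='wrist':
        d=np.array([(u-P['cx'])/P['fx'],(v-P['cy'])/P['fy']]);r=np.hypot(*d)+1e-12
        return np.array([d[0]/r*np.sin(r),d[1]/r*np.sin(r),np.cos(r)])
    return np.array([(u-P['cx'])/P['fx'],(v-P['cy'])/P['fy'],1.])
def wray(P,u,v,name):
    T=np.array(P['world_from_camera']);d=T[:3,:3]@ray(P,u,v,name);return T[:3,3],d/np.linalg.norm(d)
def atz(P,u,v,z,name):
    o,d=wray(P,u,v,name);return o+d*(z-o[2])/d[2]
def tri(o1,d1,o2,d2):
    A=np.stack([d1,-d2],1);s=np.linalg.lstsq(A,o2-o1,rcond=None)[0]
    a,b=o1+d1*s[0],o2+d2*s[1];return (a+b)/2,np.linalg.norm(a-b)
def dep(P,D,u,v,name):
    z=D[int(round(v)),int(round(u))];r=ray(P,u,v,name);T=np.array(P['world_from_camera'])
    return T[:3,:3]@(r*z/r[2])+T[:3,3]
def tool():
    s=state();return np.array(s['ee_pos']),R.from_rotvec(s['ee_rot']).as_matrix()
E
python3 - <<'E'
from h import *
for n in ['scene','top','wrist']:
    P=camera_params(n);im,D=grab_frame(n);cv2.imwrite(f'pics/{n}0.png',im)
    print(n,{k:np.round(P[k],3).tolist() for k in P},D.min(),D.max())
    if n=='wrist':continue
    for t in ['bezel0','housing0','dial0','dial0_tab','dial0_eye','hook0_seat','hook1_seat','opening0','opening1','cabinet','stand','square_box','long_tray','index_knob','setting_key','oil_jar']:
        for q in finder.pinpoint(n,t):
            if q['p']>.25: print(t,np.round(q['point']),round(q['p'],2),np.round(dep(P,D,*np.clip(q['point'],0,399),n) if 0 else 0))
s=state();print(s); print(R.from_rotvec(s['ee_rot']).as_matrix().round(3))
E
```

```text
pics
scene {'fx': 505.362, 'fy': 505.362, 'cx': 316.931, 'cy': 200.455, 'world_from_camera': [[0.832, 0.299, -0.468, 1.222], [0.555, -0.419, 0.718, -0.991], [0.019, -0.857, -0.515, 0.865], [0.0, 0.0, 0.0, 1.0]]} 0.0 3.9999828
bezel0 [276. 256.] 0.73 0
housing0 [269. 234.] 0.88 0
housing0 [265. 276.] 0.88 0
housing0 [231. 261.] 0.73 0
dial0 [355. 236.] 0.88 0
dial0 [344. 252.] 0.72 0
dial0_tab [346. 208.] 0.69 0
dial0_tab [345. 218.] 0.61 0
dial0_eye [345. 219.] 0.91 0
hook0_seat [359. 174.] 0.56 0
hook1_seat [377. 156.] 0.95 0
opening0 [370. 140.] 0.81 0
opening0 [348. 152.] 0.64 0
opening1 [370. 140.] 0.81 0
opening1 [348. 152.] 0.64 0
cabinet [360. 192.] 0.89 0
cabinet [346. 250.] 0.71 0
stand [351. 250.] 0.79 0
stand [346. 207.] 0.52 0
square_box [168. 297.] 0.93 0
square_box [293. 217.] 0.35 0
long_tray [381. 156.] 0.72 0
long_tray [228. 321.] 0.67 0
long_tray [355. 235.] 0.51 0
index_knob [386. 237.] 0.55 0
setting_key [360. 209.] 0.75 0
setting_key [293. 219.] 0.69 0
oil_jar [364. 292.] 0.63 0
oil_jar [293. 216.] 0.43 0
top {'fx': 470.907, 'fy': 470.907, 'cx': 323.108, 'cy': 20
[... 1293 characters left out ...]
91,  0.62837382,  0.03847652,  1.51736377, -0.02700174,
        0.99630505, -0.01999606]), 'joint_vel': array([-0.00011742, -0.00076684,  0.00014258,  0.00111928, -0.00034176,
        0.00109654, -0.0011843 ]), 'tau': array([ 9.95086066e-05, -5.63264608e+01,  1.22589223e+00, -1.93775690e+01,
        1.10146773e-02,  1.57264367e-03,  2.73977815e-05]), 'ee_pos': array([0.18944563, 0.621804  , 0.40474159]), 'ee_rot': array([-2.52446724e+00, -1.86979809e+00, -3.28776413e-05]), 'wrist_force': array([0.52862155, 0.52123682, 0.09280135]), 'torque': array([ 0.01017226,  0.02188317, -0.01603453]), 'opening': 0.08557098433602711}
[[ 0.291  0.957 -0.   ]
 [ 0.957 -0.291  0.   ]
 [ 0.    -0.    -1.   ]]
```

Run:
```python
import cv2
im=cv2.imread('pics/top0.png');cv2.imwrite('pics/top0c.png',cv2.resize(im[110:310,140:500],None,fx=2.2,fy=2.2,interpolation=cv2.INTER_CUBIC))
im=cv2.imread('pics/scene0.png');cv2.imwrite('pics/scene0c.png',cv2.resize(im[90:360,120:440],None,fx=2.2,fy=2.2,interpolation=cv2.INTER_CUBIC))
```

```text
(no output)
```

View pics/top0c.png

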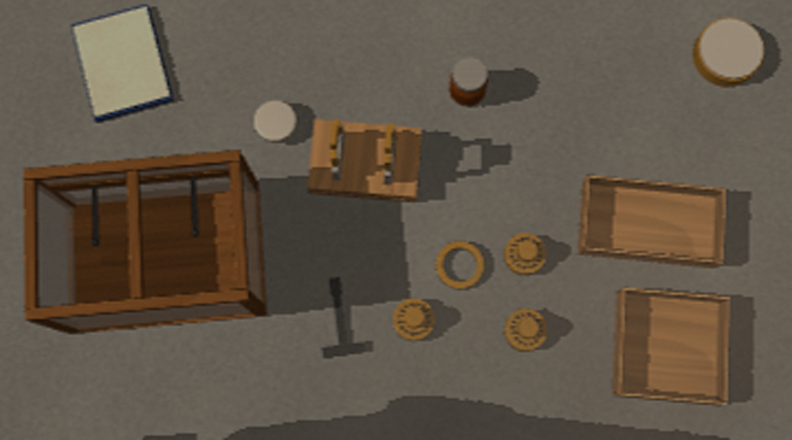

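View pics/scene0c.png

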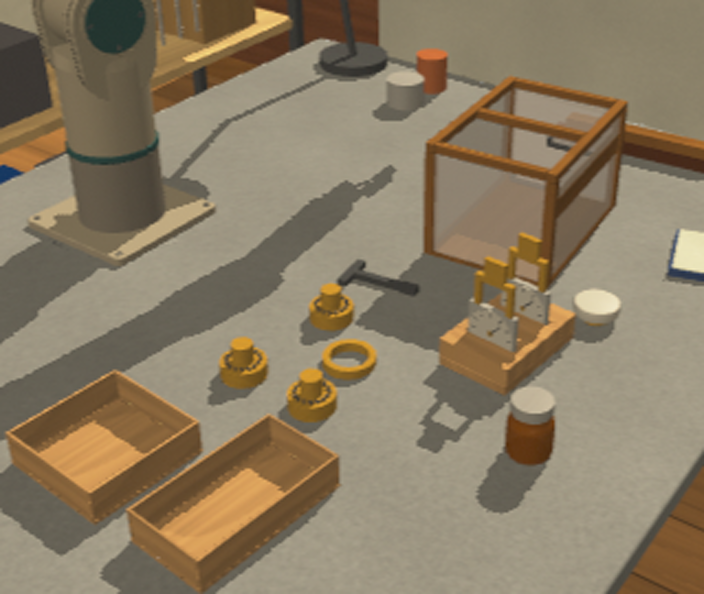

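```bash
cat >> h.py <<'E'
def cloud(name,P=None,fr=None):
    P=P or camera_params(name);im,D=fr or grab_frame(name);v,u=np.mgrid[:400,:640].astype(float)
    x,y=(u-P['cx'])/P['fx'],(v-P['cy'])/P['fy']
    if name=='wrist':
        r=np.hypot(x,y)+1e-12;k=np.tan(np.minimum(r,1.4))/r;x,y=x*k,y*k
    T=np.array(P['world_from_camera']);X=np.stack([x*D,y*D,D],-1)@T[:3,:3].T+T[:3,3]
    X[D<=0]=np.nan;return X,im,D
def blobs(X,zlo,zhi,box,minn=15):
    m=(X[...,2]>zlo)&(X[...,2]<zhi)&(X[...,0]>box[0])&(X[...,0]<box[1])&(X[...,1]>box[2])&(X[...,1]<box[3])
    n,L,S,C=cv2.connectedComponentsWithStats(m.astype(np.uint8),connectivity=8)
    return [(S[i,4],X[L==i],C[i]) for i in range(1,n) if S[i,4]>=minn]
def rect(p):
    return cv2.minAreaRect((p[:,:2]*1000).astype(np.float32))
E
python3 - <<'E'
from h import *
W=(.2,1.0,-.5,.5)
for n in ['top','scene']:
    X,im,D=cloud(n);print(n)
    b=X[(abs(X[...,2])<.02)&(X[...,0]>.3)&(X[...,0]<.9)&(abs(X[...,1])<.5)];print('bench z',np.median(b[:,2]),b[:,2].std())
    for lo,hi in [(.008,.02),(.036,.055),(.056,.165),(.165,.2)]:
        for c,p,q in blobs(X,lo,hi,W,12):
            r=rect(p);print(lo,c,q.round(),p.mean(0).round(4),'rect',np.round(r[0]),np.round(r[1]),round(r[2],1),'zmax',p[:,2].max().round(3))
E
```

```text
top
bench z -0.0011344691898605985 0.005010044396328983
0.008 1370 [195. 138.] [0.8132 0.4185 0.0124] rect [816. 418.] [163. 121.] 17.0 zmax 0.02
0.008 16 [457. 136.] [ 0.826  -0.4538  0.0146] rect [ 826. -453.] [40.  5.] 13.5 zmax 0.02
0.008 18 [465. 146.] [ 0.7936 -0.4787  0.0141] rect [ 793. -481.] [38.  5.] 63.6 zmax 0.02
0.008 12 [354. 156.] [ 0.7539 -0.1103  0.0147] rect [ 754. -112.] [ 7. 34.] 12.4 zmax 0.019
0.008 21 [417. 193.] [ 0.6291 -0.3148  0.0153] rect [ 629. -313.] [58.  5.] 86.4 zmax 0.02
0.008 38 [442. 196.] [ 0.6217 -0.3944  0.0141] rect [ 621. -397.] [97.  4.] 85.1 zmax 0.02
0.008 13 [220. 198.] [0.6099 0.3216 0.013 ] rect [610. 321.] [ 3. 35.] 4.7 zmax 0.019
0.008 27 [465. 205.] [ 0.5934 -0.4678  0.0137] rect [ 589. -468.] [57. 15.] 8.6 zmax 0.02
0.008 20 [176. 204.] [0.5893 0.465  0.0142] rect [590. 466.] [15. 38.] 41.2 zmax 0.02
0.008 27 [377. 219.] [ 0.5453 -0.1824  0.0164] rect [ 546. -184.] [16. 34.] 20.0 zmax 0.02
0.008 13 [465. 222.] [ 0.5362 -0.4648  0.0135] rect [ 538. -464.] [ 3. 33.] 88.1 zmax 0.02
0.008 160 [349. 230.] [ 0.509  -0.0949  0.0128] rect [
[... 5504 characters left out ...]
3954  0.042 ] rect [ 396. -392.] [154. 156.] 85.4 zmax 0.05
0.036 171 [360. 285.] [ 0.7909 -0.1236  0.046 ] rect [ 789. -120.] [53. 36.] 26.6 zmax 0.055
0.036 801 [224. 312.] [ 0.5781 -0.3789  0.0419] rect [ 577. -372.] [204. 115.] 84.3 zmax 0.049
0.056 533 [369. 140.] [0.4864 0.4617 0.1443] rect [483. 458.] [179.  78.] 31.5 zmax 0.165
0.056 3500 [354. 189.] [0.588  0.1923 0.1093] rect [548. 222.] [236. 502.] 13.0 zmax 0.165
0.056 597 [351. 154.] [0.4507 0.4073 0.1011] rect [492. 365.] [133. 224.] 6.0 zmax 0.164
0.056 299 [361. 274.] [ 0.7856 -0.1134  0.0717] rect [ 784. -109.] [48. 50.] 12.4 zmax 0.079
0.165 1430 [359. 149.] [0.5271 0.3185 0.1777] rect [522. 334.] [205. 295.] 5.4 zmax 0.187
```

Emit:
play_rows(
  rows=[
    {"x":-0.04,"y":0.03,"spin":0.1,"jaw":0.7},
    {"x":-0.09,"y":0.07,"spin":0.25,"jaw":0.7},
    {"x":-0.14,"y":0.11,"spin":0.4,"jaw":0.7},
    {"x":-0.19,"y":0.15,"spin":0.55,"jaw":0.7},
    {"x":-0.24,"y":0.19,"spin":0.7,"jaw":0.7},
    {"x":-0.29,"y":0.23,"spin":0.85,"jaw":0.7},
    {"x":-0.34,"y":0.27,"spin":1.0,"jaw":0.7},
    {"x":-0.39,"y":0.31,"spin":1.15,"jaw":0.7},
    {"x":-0.44,"y":0.35,"spin":1.3,"jaw":0.7},
    {"x":-0.46,"y":0.36,"spin":1.38,"jaw":0.7},
  ],
)

```text
invalid input
```

```bash
cat >> h.py <<'E'
def go(x,y,z,phi=None):
    "tool-axes shift and spin (phi: heading of tool x, deg) from the measured pose"
    p,M=tool();d=M.T@(np.array([x,y,z])-p);f=np.degrees(np.arctan2(M[1,0],M[0,0]))
    s=0 if phi is None else np.radians((f-phi+180)%360-180)
    print('to',np.round([x,y,z],4),'shift',d.round(4),'spin',round(float(s),3))
E
python3 - <<'E'
from h import *
s=state();p,M=tool();print(s['time_s'],p,M.round(3).tolist(),s['joint_positions'].round(2));go(.46,-.07,.4,-6)
E
```

```text
1.85 [0.18948136 0.62178743 0.40470191] [[0.292, 0.957, -0.0], [0.957, -0.292, -0.0], [-0.0, -0.0, -1.0]] [-1.34  0.63  0.04  1.52 -0.03  1.   -0.02]
to [ 0.46 -0.07  0.4 ] shift [-0.5829  0.4604  0.0047] spin 1.38
```

Emit:
play_rows(
  rows=[
    {"x":-0.04,"y":0.03,"z":0,"spin":0.1,"jaw":0.7},
    {"x":-0.09,"y":0.07,"z":0,"spin":0.25,"jaw":0.7},
    {"x":-0.14,"y":0.11,"z":0,"spin":0.4,"jaw":0.7},
    {"x":-0.19,"y":0.15,"z":0,"spin":0.55,"jaw":0.7},
    {"x":-0.24,"y":0.19,"z":0,"spin":0.7,"jaw":0.7},
    {"x":-0.29,"y":0.23,"z":0,"spin":0.85,"jaw":0.7},
    {"x":-0.34,"y":0.27,"z":0,"spin":1.0,"jaw":0.7},
    {"x":-0.39,"y":0.31,"z":0,"spin":1.15,"jaw":0.7},
    {"x":-0.44,"y":0.35,"z":0,"spin":1.3,"jaw":0.7},
    {"x":-0.46,"y":0.36,"z":0,"spin":1.38,"jaw":0.7},
  ],
  squeeze=40,
)

```text
time_s: 3.1
ee_pos: [0.4006, 0.0739, 0.4052]
ee_rot: [3.137, -0.176, 0.003]
wrist_force: [0.1, 0.7, -0.7]
opening: 0.0594
```

Run:
```python
from h import *
s=state();p,M=tool();print(s['time_s'],p,M.round(3).tolist(),s['joint_positions'].round(2));go(.46,-.07,.4,-6)
```

```text
3.1 [0.40064408 0.07390371 0.40522113] [[0.994, -0.112, 0.002], [-0.112, -0.994, -0.0], [0.002, 0.0, -1.0]] [-0.63  0.32  0.49  2.16 -0.23  0.71 -0.1 ]
to [ 0.46 -0.07  0.4 ] shift [0.0751 0.1364 0.0054] spin -0.007
```

Emit:
play_rows(
  rows=[
    {"x":0.02,"y":0.03,"z":0,"spin":0,"jaw":0.7},
    {"x":0.05,"y":0.08,"z":0,"spin":0,"jaw":0.7},
    {"x":0.07,"y":0.12,"z":0,"spin":0,"jaw":0.7},
    {"x":0.075,"y":0.136,"z":0,"spin":0,"jaw":0.7},
    {"x":0.075,"y":0.136,"z":0,"spin":0,"jaw":0.7},
    {"x":0.075,"y":0.136,"z":0,"spin":0,"jaw":0.7},
    {"x":0.075,"y":0.136,"z":0,"spin":0,"jaw":0.7},
    {"x":0.075,"y":0.136,"z":0,"spin":0,"jaw":0.7},
    {"x":0.075,"y":0.136,"z":0,"spin":0,"jaw":0.7},
    {"x":0.075,"y":0.136,"z":0,"spin":0,"jaw":0.7},
  ],
)

```text
time_s: 4.35
ee_pos: [0.46, -0.0661, 0.4047]
ee_rot: [-3.137, 0.164, 0.0]
wrist_force: [0.2, 1.1, 0.3]
opening: 0.06
```

```bash
cat > parts.py <<'E'
from h import *
import sys
P=camera_params('wrist');X,im,D=cloud('wrist',P);cv2.imwrite(sys.argv[1],im)
W=(.3,.72,-.35,.1)
print('bench',np.nanmedian(X[(abs(X[...,2])<.01)][:,2]))
for c,p,q in blobs(X,.036,.056,W,80): print('top',c,q.round(),p.mean(0).round(4),np.round(rect(p)[0]),np.round(rect(p)[1]))
for c,p,q in blobs(X,.007,.019,W,80): print('low',c,q.round(),p.mean(0).round(4),np.round(rect(p)[0]),np.round(rect(p)[1]))
for t in ['housing0','bezel0']:
    for b in finder.pinpoint('wrist',t):
        if b['p']>.4: print(t,np.round(b['point']),round(b['p'],2),atz(P,*b['point'],0,'wrist').round(4))
E
python3 parts.py pics/w1.png; python3 -c "
from h import *
print(state()['joint_positions'].round(2),state()['time_s'])"
```

```text
bench 0.0004013486151375756
top 6653 [475.  87.] [0.6548 0.0293 0.0406] [662.  33.] [131. 106.]
top 538 [286. 149.] [ 0.4312 -0.0268  0.0482] [431. -27.] [27. 27.]
top 84 [374. 273.] [ 0.5166 -0.1844  0.0449] [ 517. -186.] [23.  6.]
top 429 [293. 282.] [ 0.4184 -0.1847  0.0471] [ 418. -187.] [28. 26.]
low 372 [433.  85.] [0.6104 0.0341 0.0129] [611.  35.] [129.   6.]
low 1438 [274.  60.] [0.4244 0.0775 0.0103] [436.  79.] [112.  59.]
low 1293 [361. 194.] [ 0.511  -0.0929  0.0138] [511. -94.] [68. 70.]
low 149 [370. 247.] [ 0.5177 -0.1644  0.013 ] [ 519. -169.] [56. 20.]
low 157 [296. 253.] [ 0.4224 -0.1627  0.0129] [ 420. -167.] [20. 55.]
housing0 [373. 258.] 0.71 [ 0.5235 -0.1874  0.    ]
housing0 [288. 145.] 0.62 [ 0.4292 -0.0259  0.    ]
housing0 [297. 267.] 0.56 [ 0.4195 -0.1886  0.    ]
[-0.27  0.4   0.49  2.02 -0.27  0.78  0.27] 4.5
```

View pics/w1.png

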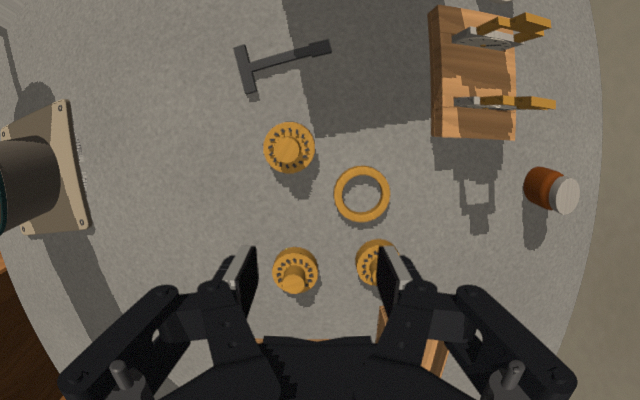

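Emit:
play_rows(
  rows=[
    {"x":-0.034,"y":-0.036,"z":0.03,"spin":0,"jaw":0.7},
    {"x":-0.034,"y":-0.036,"z":0.08,"spin":0,"jaw":0.7},
    {"x":-0.034,"y":-0.036,"z":0.13,"spin":0,"jaw":0.7},
    {"x":-0.034,"y":-0.036,"z":0.17,"spin":0,"jaw":0.7},
    {"x":-0.034,"y":-0.036,"z":0.195,"spin":0,"jaw":0.7},
    {"x":-0.034,"y":-0.036,"z":0.206,"spin":0,"jaw":0.7},
    {"x":-0.034,"y":-0.036,"z":0.206,"spin":0,"jaw":0.7},
    {"x":-0.034,"y":-0.036,"z":0.206,"spin":0,"jaw":0.2},
    {"x":-0.034,"y":-0.036,"z":0.206,"spin":0,"jaw":0.2},
    {"x":-0.034,"y":-0.036,"z":0.206,"spin":0,"jaw":0.2},
  ],
  squeeze=40,
)

```text
time_s: 5.75
ee_pos: [0.4304, -0.027, 0.1996]
ee_rot: [-3.137, 0.165, -0.003]
wrist_force: [-0.5, 0.6, 6.4]
opening: 0.0267
```

Run:
```python
from h import *
s=state();print(s['time_s'],s['opening'],s['wrist_force'],s['joint_positions'].round(2),s['ee_pos'])
# tray places
c=np.array([.573,-.371]);a=np.radians(-6);ex=np.array([np.cos(a),np.sin(a)]);ey=np.array([-ex[1],ex[0]])
for q in [(.012,.062),(-.012,0),(.012,-.062)]:
    w=c+q[0]*ex+q[1]*ey;print(w.round(4),'dist',np.hypot(*w).round(3));go(*w,.212,-6)
```

```text
5.75 0.02674095582199194 [-0.49925682  0.64865725  6.35873582] [-0.19  0.75  0.27  2.27 -0.93  0.23  0.83] [ 0.43037281 -0.0269814   0.19955894]
[ 0.5914 -0.3106] dist 0.668
to [ 0.5914 -0.3106  0.212 ] shift [ 0.1899  0.2652 -0.0122] spin -0.0
[ 0.5611 -0.3697] dist 0.672
to [ 0.5611 -0.3697  0.212 ] shift [ 0.1659  0.3272 -0.0123] spin -0.0
[ 0.5785 -0.4339] dist 0.723
to [ 0.5785 -0.4339  0.212 ] shift [ 0.1899  0.3892 -0.0123] spin -0.0
```

Emit:
play_rows(
  rows=[
    {"x":0,"y":0,"z":-0.04,"spin":0,"jaw":0.2},
    {"x":0,"y":0,"z":-0.1,"spin":0,"jaw":0.2},
    {"x":0.01,"y":0.03,"z":-0.13,"spin":0,"jaw":0.2},
    {"x":0.04,"y":0.08,"z":-0.13,"spin":0,"jaw":0.2},
    {"x":0.065,"y":0.135,"z":-0.13,"spin":0,"jaw":0.2},
    {"x":0.09,"y":0.19,"z":-0.13,"spin":0,"jaw":0.2},
    {"x":0.115,"y":0.245,"z":-0.13,"spin":0,"jaw":0.2},
    {"x":0.145,"y":0.3,"z":-0.13,"spin":0,"jaw":0.2},
    {"x":0.17,"y":0.35,"z":-0.13,"spin":0,"jaw":0.2},
    {"x":0.19,"y":0.389,"z":-0.13,"spin":0,"jaw":0.2},
  ],
)

```text
time_s: 7.0
ee_pos: [0.5779, -0.4359, 0.3281]
ee_rot: [3.137, -0.167, -0.002]
wrist_force: [0.5, -0.6, -2.3]
opening: 0.0266
```

Run:
```python
from h import *
X,im,D=cloud('wrist');cv2.imwrite('pics/w2.png',im)
for c,p,q in blobs(X,.036,.05,(.3,.72,-.55,-.24),80): print(c,q.round(),p.mean(0).round(4),rect(p))
s=state();print(s['opening'],s['joint_positions'].round(2),s['ee_pos'])
go(.5785,-.4339,.206,-6)
```

```text
3859 [303.  97.] [ 0.5748 -0.3474  0.0436] ((575.4002685546875, -370.5088806152344), (199.30142211914062, 111.04962158203125), 84.743896484375)
3564 [138. 173.] [ 0.4036 -0.392   0.0428] ((395.5262145996094, -390.36773681640625), (150.6054229736328, 151.8619384765625), 85.19827270507812)
0.026726691854893903 [ 0.3   0.91  0.65  1.36 -0.57  1.06  0.93] [ 0.57790904 -0.44115255  0.32830833]
to [ 0.5785 -0.4339  0.206 ] shift [-0.0004 -0.0083  0.1222] spin -0.005
```

Emit:
play_rows(
  rows=[
    {"x":0.002,"y":0,"z":0.02,"spin":0,"jaw":0.2},
    {"x":0.002,"y":0,"z":0.05,"spin":0,"jaw":0.2},
    {"x":0.002,"y":0,"z":0.06,"spin":0,"jaw":0.2},
    {"x":0.002,"y":0,"z":0.06,"spin":0,"jaw":0.2},
    {"x":0.002,"y":0,"z":0.06,"spin":0,"jaw":0.2},
    {"x":0.002,"y":0,"z":0.06,"spin":0,"jaw":0.2},
    {"x":0.002,"y":0,"z":0.06,"spin":0,"jaw":0.2},
    {"x":0.002,"y":0,"z":0.06,"spin":0,"jaw":0.2},
    {"x":0.002,"y":0,"z":0.06,"spin":0,"jaw":0.2},
    {"x":0.002,"y":0,"z":0.06,"spin":0,"jaw":0.2},
  ],
)

```text
time_s: 8.3
ee_pos: [0.5801, -0.4339, 0.2687]
ee_rot: [-3.137, 0.165, 0.0]
wrist_force: [-0.4, 1.3, -2.4]
opening: 0.0267
```

Run:
```python
from h import *
go(.581,-.433,.2055,-6)
```

```text
to [ 0.581  -0.433   0.2055] shift [ 0.0008 -0.001   0.0632] spin -0.0
```

Emit:
play_rows(
  rows=[
    {"x":0.001,"y":-0.001,"z":0.03,"spin":0,"jaw":0.2},
    {"x":0.001,"y":-0.001,"z":0.055,"spin":0,"jaw":0.2},
    {"x":0.001,"y":-0.001,"z":0.063,"spin":0,"jaw":0.2},
    {"x":0.001,"y":-0.001,"z":0.063,"spin":0,"jaw":0.2},
    {"x":0.001,"y":-0.001,"z":0.063,"spin":0,"jaw":0.45},
    {"x":0.001,"y":-0.001,"z":0.063,"spin":0,"jaw":0.45},
    {"x":0.001,"y":-0.001,"z":0.063,"spin":0,"jaw":0.45},
    {"x":0.001,"y":-0.001,"z":0.03,"spin":0,"jaw":0.45},
    {"x":0.001,"y":-0.001,"z":-0.03,"spin":0,"jaw":0.45},
    {"x":0.001,"y":-0.001,"z":-0.06,"spin":0,"jaw":0.45},
  ],
)

```text
time_s: 9.55
ee_pos: [0.5816, -0.4339, 0.3327]
ee_rot: [3.134, -0.165, 0.006]
wrist_force: [0.9, 0.1, -0.2]
opening: 0.0382
```

Run:
```python
from h import *
X,im,D=cloud('wrist');cv2.imwrite('pics/w3.png',im)
for c,p,q in blobs(X,.04,.06,(.3,.72,-.55,-.1),80): print(c,q.round(),p.mean(0).round(4),rect(p))
go(.526,-.189,.199,-6);go(.418,-.187,.199,-6);go(.511,-.0935,.199,-6)
```

```text
3771 [301. 124.] [ 0.5755 -0.3692  0.0445] ((575.1448974609375, -370.92120361328125), (200.9410858154297, 111.09516143798828), 84.5454330444336)
2643 [136. 172.] [ 0.4059 -0.39    0.0442] ((395.1819763183594, -390.3922119140625), (150.5834503173828, 152.1857452392578), 85.27498626708984)
894 [315. 199.] [ 0.5806 -0.4326  0.0518] ((580.26611328125, -433.39794921875), (27.760353088378906, 27.414724349975586), 36.714561462402344)
to [ 0.526 -0.189  0.199] shift [-0.0826 -0.2392  0.1352] spin -0.0
to [ 0.418 -0.187  0.199] shift [-0.1902 -0.2299  0.1344] spin -0.0
to [ 0.511  -0.0935  0.199 ] shift [-0.1075 -0.3326  0.1345] spin -0.0
```

Emit:
play_rows(
  rows=[
    {"x":-0.02,"y":-0.05,"z":0,"spin":0,"jaw":0.7},
    {"x":-0.04,"y":-0.11,"z":0,"spin":0,"jaw":0.7},
    {"x":-0.06,"y":-0.17,"z":0,"spin":0,"jaw":0.7},
    {"x":-0.08,"y":-0.22,"z":0,"spin":0,"jaw":0.7},
    {"x":-0.083,"y":-0.239,"z":0.02,"spin":0,"jaw":0.7},
    {"x":-0.083,"y":-0.239,"z":0.03,"spin":0,"jaw":0.7},
    {"x":-0.083,"y":-0.239,"z":0.03,"spin":0,"jaw":0.7},
    {"x":-0.083,"y":-0.239,"z":0.03,"spin":0,"jaw":0.7},
    {"x":-0.083,"y":-0.239,"z":0.03,"spin":0,"jaw":0.7},
    {"x":-0.083,"y":-0.239,"z":0.03,"spin":0,"jaw":0.7},
  ],
)

```text
time_s: 10.85
ee_pos: [0.5238, -0.1873, 0.299]
ee_rot: [3.137, -0.166, 0.001]
wrist_force: [-0.8, -0.1, 0.3]
opening: 0.0599
```

```bash
cat > look.py <<'E'
from h import *
X,im,D=cloud('wrist');W=(.3,.62,-.31,.1)
for c,p,q in blobs(X,.036,.056,W,80): print('top',c,p.mean(0).round(4),np.round(rect(p)[0]),np.round(rect(p)[1]))
for c,p,q in blobs(X,.007,.019,W,150): print('low',c,p.mean(0).round(4),np.round(rect(p)[0]),np.round(rect(p)[1]))
s=state();print(s['time_s'],s['ee_pos'],s['opening'],s['joint_positions'].round(2))
E
python3 look.py; python3 -c "
from h import *
go(.526,-.189,.199,-6)"
```

```text
top 1119 [ 0.5277 -0.1864  0.0477] [ 528. -188.] [27. 27.]
top 959 [ 0.42   -0.1858  0.0471] [ 418. -187.] [27. 27.]
top 563 [ 0.5439 -0.2745  0.0431] [ 548. -289.] [45. 41.]
low 2786 [ 0.5117 -0.094   0.014 ] [512. -94.] [69. 69.]
low 299 [ 0.4393 -0.1748  0.0131] [ 435. -176.] [20. 57.]
low 269 [ 0.5505 -0.2683  0.0131] [ 551. -268.] [ 2. 41.]
10.9 [ 0.52379425 -0.18704981  0.29889538] 0.059651215472792354 [-0.11  0.73  0.64  1.89 -0.64  0.73  0.8 ]
to [ 0.526 -0.189  0.199] shift [0.0024 0.0017 0.0999] spin -0.001
```

Emit:
play_rows(
  rows=[
    {"x":0.004,"y":0.001,"z":0.05,"spin":0,"jaw":0.7},
    {"x":0.004,"y":0.001,"z":0.09,"spin":0,"jaw":0.7},
    {"x":0.004,"y":0.001,"z":0.1,"spin":0,"jaw":0.7},
    {"x":0.004,"y":0.001,"z":0.1,"spin":0,"jaw":0.2},
    {"x":0.004,"y":0.001,"z":0.1,"spin":0,"jaw":0.2},
    {"x":0.004,"y":0.001,"z":0.1,"spin":0,"jaw":0.2},
    {"x":0.004,"y":0.001,"z":0.1,"spin":0,"jaw":0.2},
    {"x":0.004,"y":0.001,"z":0.06,"spin":0,"jaw":0.2},
    {"x":0.004,"y":0.001,"z":0,"spin":0,"jaw":0.2},
    {"x":0.004,"y":0.001,"z":-0.02,"spin":0,"jaw":0.2},
  ],
)

```text
time_s: 12.15
ee_pos: [0.5282, -0.1886, 0.3222]
ee_rot: [3.136, -0.165, 0.008]
wrist_force: [-0.2, -1.2, -2.7]
opening: 0.0264
```

```bash
python3 -c "
from h import *
c=np.array([.5752,-.3707]);a=np.radians(-5.4);ex=np.array([np.cos(a),np.sin(a)]);ey=np.array([-ex[1],ex[0]])
for q in [(.012,.062),(-.012,0)]:
    w=c+q[0]*ex+q[1]*ey;go(*w,.2055,-6)"
```

```text
to [ 0.593  -0.3101  0.2055] shift [0.0766 0.1139 0.1172] spin -0.0
to [ 0.5633 -0.3696  0.2055] shift [0.0532 0.1762 0.1172] spin -0.0
```

Emit:
play_rows(
  rows=[
    {"x":0.015,"y":0.05,"z":0,"spin":0,"jaw":0.2},
    {"x":0.03,"y":0.1,"z":0,"spin":0,"jaw":0.2},
    {"x":0.045,"y":0.15,"z":0,"spin":0,"jaw":0.2},
    {"x":0.053,"y":0.176,"z":0,"spin":0,"jaw":0.2},
    {"x":0.053,"y":0.176,"z":0.0,"spin":0,"jaw":0.2},
    {"x":0.053,"y":0.176,"z":0.03,"spin":0,"jaw":0.2},
    {"x":0.053,"y":0.176,"z":0.07,"spin":0,"jaw":0.2},
    {"x":0.053,"y":0.176,"z":0.107,"spin":0,"jaw":0.2},
    {"x":0.053,"y":0.176,"z":0.117,"spin":0,"jaw":0.2},
    {"x":0.053,"y":0.176,"z":0.117,"spin":0,"jaw":0.2},
  ],
)

```text
time_s: 13.4
ee_pos: [0.5619, -0.3671, 0.203]
ee_rot: [-3.135, 0.163, 0.001]
wrist_force: [-1.4, 2.0, 3.1]
opening: 0.0267
```

Emit:
play_rows(
  rows=[
    {"x":0,"y":0,"z":0,"spin":0,"jaw":0.45},
    {"x":0,"y":0,"z":0,"spin":0,"jaw":0.45},
    {"x":0,"y":0,"z":0,"spin":0,"jaw":0.45},
    {"x":0,"y":0,"z":-0.03,"spin":0,"jaw":0.45},
    {"x":0,"y":0,"z":-0.08,"spin":0,"jaw":0.45},
    {"x":0,"y":0,"z":-0.1,"spin":0,"jaw":0.45},
    {"x":-0.05,"y":-0.05,"z":-0.1,"spin":0,"jaw":0.7},
    {"x":-0.09,"y":-0.1,"z":-0.1,"spin":0,"jaw":0.7},
    {"x":-0.13,"y":-0.15,"z":-0.1,"spin":0,"jaw":0.7},
    {"x":-0.15,"y":-0.17,"z":-0.1,"spin":0,"jaw":0.7},
  ],
)

```text
time_s: 14.65
ee_pos: [0.4287, -0.181, 0.3013]
ee_rot: [-3.135, 0.162, 0.003]
wrist_force: [0.9, -0.4, 0.1]
opening: 0.0598
```

```bash
python3 look.py; python3 -c "
from h import *
go(.419,-.187,.199,-6)"
```

```text
top 282 [ 0.612  -0.021   0.0397] [612. -20.] [19. 16.]
top 1069 [ 0.418  -0.1855  0.0477] [ 418. -187.] [28. 27.]
top 523 [ 0.5735 -0.271   0.0418] [ 575. -272.] [ 6. 91.]
low 221 [ 0.6084 -0.0205  0.0132] [608. -19.] [14. 30.]
low 2566 [ 0.5104 -0.094   0.0138] [511. -94.] [69. 69.]
low 450 [ 0.5683 -0.2703  0.013 ] [ 574. -271.] [90. 11.]
14.7 [ 0.42574908 -0.17753057  0.30075012] 0.059795858442824125 [-0.08  0.62  0.63  2.14 -0.67  0.6   0.93]
to [ 0.419 -0.187  0.199] shift [-0.0049  0.0109  0.1017] spin 0.003
```

Emit:
play_rows(
  rows=[
    {"x":-0.008,"y":0.006,"z":0,"spin":0,"jaw":0.7},
    {"x":-0.008,"y":0.006,"z":0,"spin":0,"jaw":0.7},
    {"x":-0.008,"y":0.006,"z":0,"spin":0,"jaw":0.7},
    {"x":-0.008,"y":0.006,"z":0,"spin":0,"jaw":0.7},
    {"x":-0.008,"y":0.006,"z":0,"spin":0,"jaw":0.7},
    {"x":-0.008,"y":0.006,"z":0,"spin":0,"jaw":0.7},
    {"x":-0.008,"y":0.006,"z":0,"spin":0,"jaw":0.7},
    {"x":-0.008,"y":0.006,"z":0,"spin":0,"jaw":0.7},
    {"x":-0.008,"y":0.006,"z":0,"spin":0,"jaw":0.7},
    {"x":-0.008,"y":0.006,"z":0,"spin":0,"jaw":0.7},
  ],
)

```text
time_s: 15.95
ee_pos: [0.422, -0.189, 0.3017]
ee_rot: [-3.137, 0.165, -0.0]
wrist_force: [0.4, -0.6, 0.5]
opening: 0.0598
```

```bash
python3 -c "
from h import *
go(.4185,-.187,.199,-6)"
```

```text
to [ 0.4185 -0.187   0.199 ] shift [-0.0037 -0.0016  0.1027] spin -0.0
```

Emit:
play_rows(
  rows=[
    {"x":-0.004,"y":-0.002,"z":0.05,"spin":0,"jaw":0.7},
    {"x":-0.004,"y":-0.002,"z":0.09,"spin":0,"jaw":0.7},
    {"x":-0.004,"y":-0.002,"z":0.103,"spin":0,"jaw":0.7},
    {"x":-0.004,"y":-0.002,"z":0.103,"spin":0,"jaw":0.2},
    {"x":-0.004,"y":-0.002,"z":0.103,"spin":0,"jaw":0.2},
    {"x":-0.004,"y":-0.002,"z":0.103,"spin":0,"jaw":0.2},
    {"x":-0.004,"y":-0.002,"z":0.103,"spin":0,"jaw":0.2},
    {"x":-0.004,"y":-0.002,"z":0.06,"spin":0,"jaw":0.2},
    {"x":-0.004,"y":-0.002,"z":0,"spin":0,"jaw":0.2},
    {"x":-0.004,"y":-0.002,"z":-0.02,"spin":0,"jaw":0.2},
  ],
)

```text
time_s: 17.2
ee_pos: [0.4186, -0.1868, 0.3245]
ee_rot: [3.136, -0.164, 0.006]
wrist_force: [0.9, -0.7, -3.0]
opening: 0.0265
```

Emit:
play_rows(
  rows=[
    {"x":0.06,"y":0.02,"z":0,"spin":0,"jaw":0.2},
    {"x":0.11,"y":0.04,"z":0,"spin":0,"jaw":0.2},
    {"x":0.155,"y":0.07,"z":0,"spin":0,"jaw":0.2},
    {"x":0.186,"y":0.104,"z":0,"spin":0,"jaw":0.2},
    {"x":0.186,"y":0.104,"z":0.0,"spin":0,"jaw":0.2},
    {"x":0.186,"y":0.104,"z":0.02,"spin":0,"jaw":0.2},
    {"x":0.186,"y":0.104,"z":0.04,"spin":0,"jaw":0.2},
    {"x":0.186,"y":0.104,"z":0.05,"spin":0,"jaw":0.2},
    {"x":0.186,"y":0.104,"z":0.05,"spin":0,"jaw":0.2},
    {"x":0.186,"y":0.104,"z":0.05,"spin":0,"jaw":0.2},
  ],
)

```text
time_s: 18.45
ee_pos: [0.5924, -0.3096, 0.2722]
ee_rot: [3.137, -0.165, 0.001]
wrist_force: [0.4, -1.0, -2.1]
opening: 0.0265
```

```bash
python3 -c "
from h import *
X,im,D=cloud('wrist');cv2.imwrite('pics/w4.png',im)
for c,p,q in blobs(X,.04,.06,(.3,.72,-.55,-.26),80): print(c,q.round(),p.mean(0).round(4),rect(p))
go(.593,-.3095,.2055,-6)"
```

```text
2523 [296. 200.] [ 0.5786 -0.2938  0.0446] ((580.4953002929688, -316.8739929199219), (92.8233871459961, 110.9406967163086), 85.28530883789062)
1638 [105. 271.] [ 0.3927 -0.3417  0.0439] ((395.92236328125, -381.05133056640625), (132.734619140625, 151.74069213867188), 85.2748794555664)
225 [293. 306.] [ 0.5683 -0.3702  0.0524] ((568.8772583007812, -371.25714111328125), (18.656192779541016, 10.359173774719238), 75.26806640625)
to [ 0.593  -0.3095  0.2055] shift [ 0.0004 -0.0003  0.0669] spin -0.0
```

View pics/w4.png

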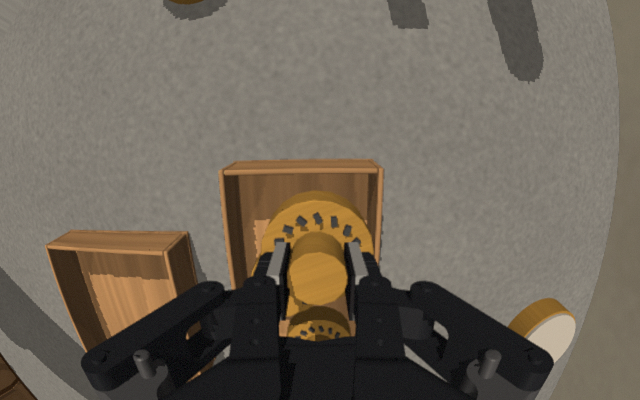

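Emit:
play_rows(
  rows=[
    {"x":0,"y":0,"z":0.03,"spin":0,"jaw":0.2},
    {"x":0,"y":0,"z":0.055,"spin":0,"jaw":0.2},
    {"x":0,"y":0,"z":0.067,"spin":0,"jaw":0.2},
    {"x":0,"y":0,"z":0.067,"spin":0,"jaw":0.2},
    {"x":0,"y":0,"z":0.067,"spin":0,"jaw":0.45},
    {"x":0,"y":0,"z":0.067,"spin":0,"jaw":0.45},
    {"x":0,"y":0,"z":0.067,"spin":0,"jaw":0.45},
    {"x":0,"y":0,"z":0.03,"spin":0,"jaw":0.45},
    {"x":0,"y":0,"z":-0.02,"spin":0,"jaw":0.45},
    {"x":0,"y":0,"z":-0.03,"spin":0,"jaw":0.45},
  ],
)

```text
time_s: 19.75
ee_pos: [0.593, -0.3107, 0.3058]
ee_rot: [3.134, -0.165, 0.009]
wrist_force: [-0.5, 1.3, 0.3]
opening: 0.0384
```

```bash
python3 -c "
from h import *
go(.511,-.094,.30,-6)
# bezel grip: wall point on the -x side / +x side, along jaw
for s in (-1,1):
  a=np.radians(-6);go(.511+s*.03*np.cos(a),-.094+s*.03*np.sin(a),.177,-6)"
```

```text
to [ 0.511 -0.094  0.3  ] shift [-0.1043 -0.2069  0.0045] spin -0.0
to [ 0.4812 -0.0909  0.177 ] shift [-0.1351 -0.2073  0.1274] spin -0.0
to [ 0.5408 -0.0971  0.177 ] shift [-0.0751 -0.2073  0.1277] spin -0.0
```

Emit:
play_rows(
  rows=[
    {"x":-0.02,"y":-0.05,"z":0,"spin":0,"jaw":0.35},
    {"x":-0.04,"y":-0.1,"z":0,"spin":0,"jaw":0.35},
    {"x":-0.055,"y":-0.15,"z":0.0,"spin":0,"jaw":0.35},
    {"x":-0.07,"y":-0.19,"z":0.02,"spin":0,"jaw":0.35},
    {"x":-0.075,"y":-0.207,"z":0.04,"spin":0,"jaw":0.35},
    {"x":-0.075,"y":-0.207,"z":0.04,"spin":0,"jaw":0.35},
    {"x":-0.075,"y":-0.207,"z":0.04,"spin":0,"jaw":0.35},
    {"x":-0.075,"y":-0.207,"z":0.04,"spin":0,"jaw":0.35},
    {"x":-0.075,"y":-0.207,"z":0.04,"spin":0,"jaw":0.35},
    {"x":-0.075,"y":-0.207,"z":0.04,"spin":0,"jaw":0.35},
  ],
)

```text
time_s: 21.0
ee_pos: [0.5395, -0.0962, 0.2619]
ee_rot: [3.137, -0.166, 0.001]
wrist_force: [-0.0, -0.2, -0.4]
opening: 0.0297
```

```bash
python3 look.py; python3 -c "
from h import *
go(.5408,-.0971,.178,-6)"
```

```text
top 2139 [0.6134 0.0055 0.0401] [613.   9.] [77. 15.]
low 1815 [0.4084 0.0739 0.0101] [425.  77.] [91. 58.]
low 537 [0.609  0.0099 0.0133] [609.  14.] [14. 89.]
low 3172 [ 0.5129 -0.09    0.0138] [512. -92.] [67. 69.]
21.05 [ 0.5394412  -0.09609373  0.2618791 ] 0.030303004006400156 [-0.27  0.78  0.63  1.94 -0.74  0.67  0.73]
to [ 0.5408 -0.0971  0.178 ] shift [0.0014 0.0009 0.0839] spin -0.001
```

Bezel unmoved. Grip it and lift.

Emit:
play_rows(
  rows=[
    {"x":0.001,"y":-0.001,"z":0.04,"spin":0,"jaw":0.35},
    {"x":0.001,"y":-0.001,"z":0.07,"spin":0,"jaw":0.35},
    {"x":0.001,"y":-0.001,"z":0.084,"spin":0,"jaw":0.35},
    {"x":0.001,"y":-0.001,"z":0.084,"spin":0,"jaw":0.35},
    {"x":0.001,"y":-0.001,"z":0.084,"spin":0,"jaw":0.0},
    {"x":0.001,"y":-0.001,"z":0.084,"spin":0,"jaw":0.0},
    {"x":0.001,"y":-0.001,"z":0.084,"spin":0,"jaw":0.0},
    {"x":0.001,"y":-0.001,"z":0.06,"spin":0,"jaw":0.0},
    {"x":0.001,"y":-0.001,"z":0.01,"spin":0,"jaw":0.0},
    {"x":0.001,"y":-0.001,"z":-0.03,"spin":0,"jaw":0.0},
  ],
)

```text
time_s: 22.3
ee_pos: [0.5404, -0.0948, 0.2933]
ee_rot: [3.137, -0.165, 0.0]
wrist_force: [0.6, -0.5, -1.4]
opening: 0.0091
```

```bash
python3 -c "
from h import *
a=np.radians(-6);go(.396+.03*np.cos(a),-.390+.03*np.sin(a),.185,-6)
X,im,D=cloud('top');
for c,p,q in blobs(X,.036,.06,(.3,.72,-.55,-.1),12): print(c,q.round(),p.mean(0).round(4),rect(p))
for c,p,q in blobs(X,.008,.02,(.35,.6,-.26,.05),12): print(c,q.round(),p.mean(0).round(4),rect(p))
"
```

```text
to [ 0.4258 -0.3931  0.185 ] shift [-0.0826  0.3087  0.1083] spin -0.0
102 [411. 211.] [ 0.5665 -0.2879  0.0424] ((578.2779541015625, -304.318359375), (71.28612518310547, 113.35968017578125), 89.24476623535156)
185 [454. 208.] [ 0.5778 -0.424   0.042 ] ((570.7266235351562, -391.6485900878906), (160.390869140625, 112.04121398925781), 84.80037689208984)
67 [418. 203.] [ 0.5888 -0.3096  0.0486] ((590.03564453125, -310.7643127441406), (24.3194637298584, 27.701711654663086), 45.047157287597656)
72 [458. 208.] [ 0.5767 -0.4329  0.0485] ((577.2314453125, -433.3281555175781), (26.362638473510742, 26.83830451965332), 43.83254623413086)
70 [436. 213.] [ 0.5581 -0.3644  0.0491] ((558.6834106445312, -364.8275146484375), (25.430030822753906, 26.545225143432617), 76.38328552246094)
15 [434. 225.] [ 0.5204 -0.3592  0.0407] ((520.1593017578125, -358.92706298828125), (25.890445709228516, 3.866872549057007), 87.98023223876953)
319 [447. 267.] [ 0.3925 -0.3932  0.0423] ((393.02056884765625, -390.42681884765625), (151.07699584960938, 150.57550048828125), 85.3055419921875)
```

Emit:
play_rows(
  rows=[
    {"x":-0.015,"y":0.05,"z":0,"spin":0,"jaw":0},
    {"x":-0.03,"y":0.11,"z":0,"spin":0,"jaw":0},
    {"x":-0.045,"y":0.17,"z":0,"spin":0,"jaw":0},
    {"x":-0.06,"y":0.23,"z":0,"spin":0,"jaw":0},
    {"x":-0.075,"y":0.28,"z":0,"spin":0,"jaw":0},
    {"x":-0.083,"y":0.309,"z":0,"spin":0,"jaw":0},
    {"x":-0.083,"y":0.309,"z":0.03,"spin":0,"jaw":0},
    {"x":-0.083,"y":0.309,"z":0.08,"spin":0,"jaw":0},
    {"x":-0.083,"y":0.309,"z":0.105,"spin":0,"jaw":0},
    {"x":-0.083,"y":0.309,"z":0.108,"spin":0,"jaw":0},
  ],
)

```text
time_s: 23.6
ee_pos: [0.4252, -0.3931, 0.1824]
ee_rot: [-3.135, 0.165, 0.003]
wrist_force: [-0.2, 0.1, -0.5]
opening: 0.0088
```

Emit:
play_rows(
  rows=[
    {"x":0,"y":0,"z":0.002,"spin":0,"jaw":0},
    {"x":0,"y":0,"z":0.002,"spin":0,"jaw":0.3},
    {"x":0,"y":0,"z":0.002,"spin":0,"jaw":0.3},
    {"x":0,"y":0,"z":0.002,"spin":0,"jaw":0.3},
    {"x":0,"y":0,"z":-0.02,"spin":0,"jaw":0.3},
    {"x":0,"y":0,"z":-0.08,"spin":0,"jaw":0.3},
    {"x":0,"y":0,"z":-0.14,"spin":0,"jaw":0.3},
    {"x":0,"y":0,"z":-0.2,"spin":0,"jaw":0.3},
    {"x":0,"y":0,"z":-0.2,"spin":0,"jaw":0.3},
    {"x":0,"y":0,"z":-0.2,"spin":0,"jaw":0.3},
  ],
)

```text
time_s: 24.85
ee_pos: [0.4255, -0.3929, 0.3836]
ee_rot: [-3.136, 0.164, -0.0]
wrist_force: [-0.3, 1.0, -0.0]
opening: 0.0255
```

```bash
python3 -c "
from h import *
im,D=grab_frame('top');c=cv2.resize(im[150:310,260:500],None,fx=3,fy=3,interpolation=cv2.INTER_CUBIC);cv2.imwrite('pics/top2.png',c)
s=state();print(s['time_s'],s['joint_positions'].round(2))
go(.66,.0,.42,86)"
```

```text
24.9 [ 0.25  0.66  0.74  1.76 -0.53  0.94  1.1 ]
to [0.66 0.   0.42] shift [ 0.1922 -0.4152 -0.0368] spin -1.606
```

View pics/top2.png

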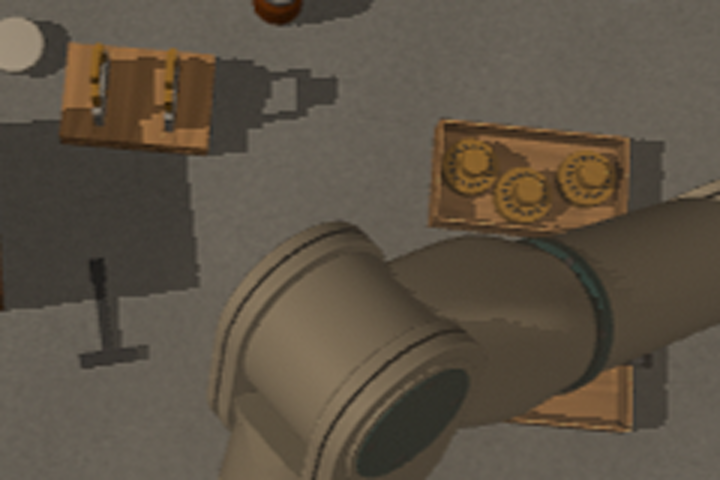

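Emit:
play_rows(
  rows=[
    {"x":0.015,"y":-0.04,"z":-0.03,"spin":-0.1,"jaw":0.35},
    {"x":0.03,"y":-0.09,"z":-0.037,"spin":-0.25,"jaw":0.35},
    {"x":0.05,"y":-0.15,"z":-0.037,"spin":-0.43,"jaw":0.35},
    {"x":0.065,"y":-0.2,"z":-0.037,"spin":-0.6,"jaw":0.35},
    {"x":0.085,"y":-0.26,"z":-0.037,"spin":-0.78,"jaw":0.35},
    {"x":0.1,"y":-0.31,"z":-0.037,"spin":-0.95,"jaw":0.35},
    {"x":0.12,"y":-0.36,"z":-0.037,"spin":-1.12,"jaw":0.35},
    {"x":0.13,"y":-0.41,"z":-0.037,"spin":-1.3,"jaw":0.35},
    {"x":0.147,"y":-0.457,"z":-0.037,"spin":-1.47,"jaw":0.35},
    {"x":0.147,"y":-0.457,"z":-0.037,"spin":-1.61,"jaw":0.35},
  ],
)

```text
time_s: 26.15
ee_pos: [0.6203, 0.0515, 0.4179]
ee_rot: [-2.276, -2.159, 0.001]
wrist_force: [-0.8, -1.8, -0.5]
opening: 0.0303
```

Emit:
play_rows(
  rows=[
    {"x":0,"y":0,"z":0,"spin":0,"jaw":0.35},
    {"x":0,"y":0,"z":0,"spin":0,"jaw":0.35},
    {"x":0,"y":0,"z":0,"spin":0,"jaw":0.35},
    {"x":0,"y":0,"z":0,"spin":0,"jaw":0.35},
    {"x":0,"y":0,"z":0,"spin":0,"jaw":0.35},
    {"x":0,"y":0,"z":0,"spin":0,"jaw":0.35},
    {"x":0,"y":0,"z":0,"spin":0,"jaw":0.35},
    {"x":0,"y":0,"z":0,"spin":0,"jaw":0.35},
    {"x":0,"y":0,"z":0,"spin":0,"jaw":0.35},
    {"x":0,"y":0,"z":0,"spin":0,"jaw":0.35},
  ],
)

```text
time_s: 27.4
ee_pos: [0.6196, 0.0456, 0.4207]
ee_rot: [-2.293, -2.147, 0.0]
wrist_force: [-0.6, -0.1, 0.2]
opening: 0.0299
```

```bash
cat > dials.py <<'E'
from h import *
import sys
P=camera_params('wrist');X,im,D=cloud('wrist',P);cv2.imwrite(sys.argv[1],im)
W=(.56,.76,-.07,.16)
for c,p,q in blobs(X,.131,.165,W,30): print('tab',c,q.round(),p.mean(0).round(4),rect(p),p[:,2].max())
for c,p,q in blobs(X,.058,.13,W,60): print('dial',c,p.mean(0).round(4),rect(p))
for c,p,q in blobs(X,.036,.044,W,60): print('stand',c,rect(p))
for b in finder.pinpoint('wrist','dial0_tab'): print('tab',np.round(b['point']),round(b['p'],2),atz(P,*b['point'],.155,'wrist').round(4))
s=state();print(s['time_s'],s['ee_pos'],s['opening'],s['joint_positions'].round(2))
E
python3 dials.py pics/w5.png
python3 -c "
from h import *
X,im,D=cloud('top')
for c,p,q in blobs(X,.036,.06,(.3,.5,-.5,-.3),12): print(c,rect(p))
for c,p,q in blobs(X,.012,.024,(.33,.46,-.455,-.33),30): print(c,p.mean(0),rect(p))"
```

```text
tab 137 [280. 236.] [0.6463 0.0113 0.1429] ((647.887451171875, 12.738508224487305), (12.578238487243652, 6.215181350708008), 38.657222747802734) 0.15644627364806582
tab 219 [365. 240.] [0.6526 0.0841 0.149 ] ((654.6934814453125, 84.06502532958984), (8.440651893615723, 10.860146522521973), 84.53775787353516) 0.1570807587962098
dial 696 [0.6469 0.0126 0.0943] ((659.5087280273438, 10.858732223510742), (9.721903800964355, 69.9104232788086), 87.35794067382812)
dial 711 [0.6487 0.0823 0.0949] ((659.4456787109375, 82.7518310546875), (9.775827407836914, 60.27203369140625), 84.98099517822266)
stand 8267 ((663.574951171875, 46.16731262207031), (158.2551727294922, 104.79330444335938), 85.79843139648438)
tab [278. 255.] 0.9 [0.6585 0.0097 0.155 ]
tab [281. 242.] 0.62 [0.6476 0.0137 0.155 ]
27.5 [0.61966118 0.04558969 0.42067932] 0.02981250943077511 [-0.32  0.59  0.34  1.59 -0.22  1.    1.59]
299 ((392.52239990234375, -390.50201416015625), (151.9900665283203, 150.26596069335938), 85.22930908203125)
184 [ 0.39326093 -0.39137667  0.01671524] ((393.54901123046875, -391.6948547363281), (67.37793731689453, 68.88256072998047), 88.13811492919922)
```

View pics/w5.png

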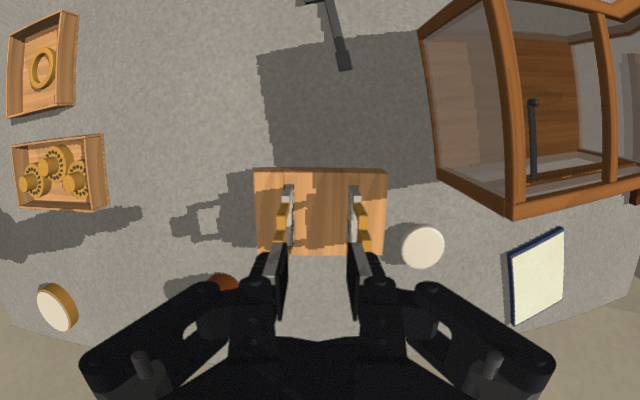

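```bash
python3 -c "
from h import *
go(.660,.010,.303,85.8)
X,im,D=cloud('wrist')
p=X[(X[...,2]>.172)&(X[...,2]<.192)&(X[...,1]>.17)&(X[...,1]<.5)];print(len(p),rect(p),np.median(p[:,2]))
m=(X[...,2]>.09)&(X[...,2]<.135)&(X[...,0]>.48)&(X[...,0]<.60)&(X[...,1]>.24)&(X[...,1]<.44)
q=X[m];print(len(q));
for c,p,z in blobs(X,.09,.14,(.48,.605,.22,.46),20): print(c,p.mean(0),p[:,2].max(),rect(p))
"
```

```text
to [0.66  0.01  0.303] shift [-0.0329  0.0426  0.1177] spin 0.008
10118 ((514.8924560546875, 314.92852783203125), (217.48455810546875, 245.7525634765625), 5.833471298217773) 0.1816819803761065
547
538 [0.56462053 0.27123646 0.12050866] 0.13185411907555483 ((566.6113891601562, 272.7021789550781), (75.873779296875, 9.6031494140625), 6.269037246704102)
119 [0.59799598 0.44182902 0.13026395] 0.13999774058139453 ((598.8303833007812, 435.50030517578125), (5.0658040046691895, 48.43478012084961), 5.9550652503967285)
194 [0.60266254 0.37810935 0.1173229 ] 0.13331415238628957 ((602.9593505859375, 383.8430480957031), (3.5287530422210693, 71.93733215332031), 5.933784008026123)
```

Emit:
play_rows(
  rows=[
    {"x":-0.033,"y":0.043,"z":0.0,"spin":0,"jaw":0.35},
    {"x":-0.033,"y":0.043,"z":0.0,"spin":0,"jaw":0.35},
    {"x":-0.033,"y":0.043,"z":0.03,"spin":0,"jaw":0.35},
    {"x":-0.033,"y":0.043,"z":0.06,"spin":0,"jaw":0.35},
    {"x":-0.033,"y":0.043,"z":0.06,"spin":0,"jaw":0.35},
    {"x":-0.033,"y":0.043,"z":0.06,"spin":0,"jaw":0.35},
    {"x":-0.033,"y":0.043,"z":0.06,"spin":0,"jaw":0.35},
    {"x":-0.033,"y":0.043,"z":0.06,"spin":0,"jaw":0.35},
    {"x":-0.033,"y":0.043,"z":0.06,"spin":0,"jaw":0.35},
    {"x":-0.033,"y":0.043,"z":0.06,"spin":0,"jaw":0.35},
  ],
)

```text
time_s: 28.85
ee_pos: [0.6604, 0.0098, 0.3609]
ee_rot: [2.293, 2.147, 0.0]
wrist_force: [-1.1, -0.2, -0.7]
opening: 0.0297
```

```bash
python3 dials.py pics/w6.png;python3 -c "
from h import *
go(.660,.010,.303,85.8)"
```

```text
tab 720 [317. 229.] [0.6566 0.0097 0.1532] ((659.8139038085938, 9.620603561401367), (8.275834083557129, 30.439783096313477), 85.85843658447266) 0.1570509215982189
tab 1131 [427. 228.] [0.663  0.0815 0.1488] ((664.7166137695312, 82.96344757080078), (9.173356056213379, 31.072153091430664), 85.75849914550781) 0.15689248302367537
dial 466 [0.634  0.011  0.1081] ((635.1561279296875, 10.676210403442383), (9.470208168029785, 20.719995498657227), 84.13806915283203)
dial 2221 [0.6617 0.081  0.0957] ((664.809814453125, 82.65673065185547), (10.965446472167969, 70.7483139038086), 84.77030181884766)
stand 3672 ((658.4970703125, -14.801712036132812), (34.83872985839844, 104.81616973876953), 86.23250579833984)
stand 8165 ((664.46923828125, 64.50911712646484), (122.07666778564453, 104.24560546875), 85.87305450439453)
stand 157 ((685.236572265625, 103.00700378417969), (5.145623207092285, 43.272342681884766), 86.12725830078125)
tab [319. 235.] 0.65 [0.66   0.0106 0.155 ]
tab [ 74. 152.] 0.44 [ 0.5902 -0.1604  0.155 ]
28.95 [0.6603875  0.00985497 0.36070793] 0.029930116705516447 [-0.24  0.71  0.31  1.54 -0.25  0.94  1.66]
to [0.66  0.01  0.303] shift [ 0.0001 -0.0004  0.0577] spin 0.007
```

View pics/w6.png

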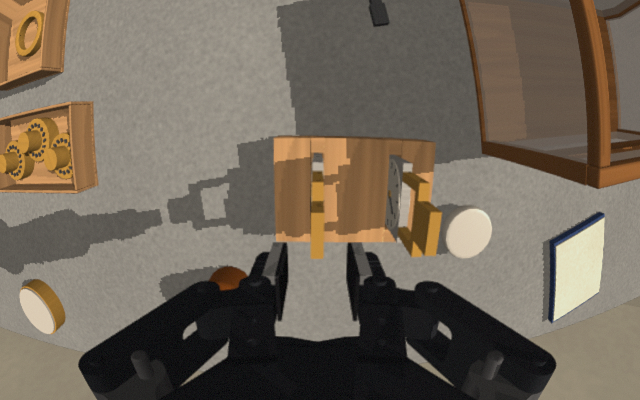

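Emit:
play_rows(
  rows=[
    {"x":0,"y":0,"z":0.03,"spin":0.007,"jaw":0.35},
    {"x":0,"y":0,"z":0.058,"spin":0.007,"jaw":0.35},
    {"x":0,"y":0,"z":0.058,"spin":0.007,"jaw":0.35},
    {"x":0,"y":0,"z":0.058,"spin":0.007,"jaw":0.0},
    {"x":0,"y":0,"z":0.058,"spin":0.007,"jaw":0.0},
    {"x":0,"y":0,"z":0.058,"spin":0.007,"jaw":0.0},
    {"x":0,"y":0,"z":0.058,"spin":0.007,"jaw":0.0},
    {"x":0,"y":0,"z":0.03,"spin":0.007,"jaw":0.0},
    {"x":0,"y":0,"z":-0.02,"spin":0.007,"jaw":0.0},
    {"x":0,"y":0,"z":-0.06,"spin":0.007,"jaw":0.0},
  ],
  squeeze=60,
)

```text
time_s: 30.2
ee_pos: [0.6602, 0.0098, 0.422]
ee_rot: [-2.301, -2.139, 0.0]
wrist_force: [0.5, -0.7, -0.6]
opening: 0.0067
```

Emit:
play_rows(
  rows=[
    {"x":0,"y":0,"z":-0.04,"spin":0,"jaw":0},
    {"x":0,"y":0,"z":-0.08,"spin":0,"jaw":0},
    {"x":0,"y":0,"z":-0.1,"spin":0,"jaw":0},
    {"x":0,"y":0,"z":-0.1,"spin":0,"jaw":0},
    {"x":0,"y":0,"z":-0.1,"spin":0,"jaw":0},
    {"x":0,"y":0,"z":-0.1,"spin":0,"jaw":0},
    {"x":0,"y":0,"z":-0.1,"spin":0,"jaw":0},
    {"x":0,"y":0,"z":-0.1,"spin":0,"jaw":0},
    {"x":0,"y":0,"z":-0.1,"spin":0,"jaw":0},
    {"x":0,"y":0,"z":-0.1,"spin":0,"jaw":0},
  ],
)

```text
time_s: 31.45
ee_pos: [0.6604, 0.0098, 0.5207]
ee_rot: [2.301, 2.139, 0.0]
wrist_force: [0.1, 0.2, -0.7]
opening: 0.0069
```

```bash
python3 -c "
from h import *
s=state();print(s['opening'],s['joint_positions'].round(2),s['time_s'])
a=np.radians(6);ex=np.array([np.cos(a),np.sin(a)])
for n,seat in (('0',(.562,.2724)),('1',(.548,.4067))):
    go(*(np.array(seat)-.052*ex),.52,6);go(*seat,.3215,6)
"
```

```text
0.00688756550188623 [-0.26  0.58  0.36  1.32 -0.2   1.28  1.61] 31.45
to [0.5103 0.267  0.52  ] shift [ 0.2455 -0.1684  0.0007] spin 1.393
to [0.562  0.2724 0.3215] shift [ 0.2547 -0.1173  0.1992] spin 1.393
to [0.4963 0.4013 0.52  ] shift [ 0.3785 -0.1922  0.0007] spin 1.393
to [0.548  0.4067 0.3215] shift [ 0.3876 -0.141   0.1992] spin 1.393
```

Emit:
play_rows(
  rows=[
    {"x":0.04,"y":-0.02,"z":0,"spin":0.1,"jaw":0},
    {"x":0.09,"y":-0.045,"z":0,"spin":0.28,"jaw":0},
    {"x":0.14,"y":-0.07,"z":0,"spin":0.46,"jaw":0},
    {"x":0.19,"y":-0.096,"z":0,"spin":0.64,"jaw":0},
    {"x":0.24,"y":-0.12,"z":0,"spin":0.82,"jaw":0},
    {"x":0.285,"y":-0.145,"z":0,"spin":1.0,"jaw":0},
    {"x":0.33,"y":-0.168,"z":0,"spin":1.15,"jaw":0},
    {"x":0.36,"y":-0.183,"z":0,"spin":1.28,"jaw":0},
    {"x":0.378,"y":-0.192,"z":0,"spin":1.39,"jaw":0},
    {"x":0.378,"y":-0.192,"z":0,"spin":1.39,"jaw":0},
  ],
)

```text
time_s: 32.7
ee_pos: [0.4952, 0.403, 0.5202]
ee_rot: [-3.136, -0.178, 0.001]
wrist_force: [0.4, -0.7, -1.1]
opening: 0.0068
```

Emit:
play_rows(
  rows=[
    {"x":0,"y":0,"z":0,"spin":0,"jaw":0},
    {"x":0,"y":0,"z":0,"spin":0,"jaw":0},
    {"x":0,"y":0,"z":0,"spin":0,"jaw":0},
    {"x":0,"y":0,"z":0,"spin":0,"jaw":0},
    {"x":0,"y":0,"z":0,"spin":0,"jaw":0},
    {"x":0,"y":0,"z":0,"spin":0,"jaw":0},
    {"x":0,"y":0,"z":0,"spin":0,"jaw":0},
    {"x":0,"y":0,"z":0,"spin":0,"jaw":0},
    {"x":0,"y":0,"z":0,"spin":0,"jaw":0},
    {"x":0,"y":0,"z":0,"spin":0,"jaw":0},
  ],
)

```text
time_s: 33.95
ee_pos: [0.4964, 0.4008, 0.5207]
ee_rot: [-3.137, -0.17, 0.0]
wrist_force: [-1.0, 0.2, -2.0]
opening: 0.0066
```

```bash
cat > cab.py <<'E'
from h import *
import sys
P=camera_params('wrist');X,im,D=cloud('wrist',P);cv2.imwrite(sys.argv[1],im)
p=X[(X[...,2]>.172)&(X[...,2]<.192)&(X[...,1]>.17)&(X[...,1]<.5)&(X[...,0]>.38)&(X[...,0]<.65)];print('frame',len(p),rect(p),np.median(p[:,2]))
for c,p,z in blobs(X,.09,.145,(.46,.605,.22,.47),40): print('in',c,z.round(),p.mean(0).round(4),p[:,2].max().round(4),rect(p))
for b in finder.pinpoint('wrist','hook1_seat'): print('seat',np.round(b['point']),round(b['p'],2),atz(P,*b['point'],.121,'wrist').round(4))
p,M=tool();print('tilt',(M@[0,0,1]).round(3));d=X[(np.linalg.norm(X[...,:2]-p[:2],axis=-1)<.05)&(X[...,2]<p[2]-.14)&(X[...,2]>p[2]-.32)&(X[...,2]>.195)]
if len(d): print('dial',len(d),d.mean(0),d.min(0),d.max(0))
s=state();print(s['time_s'],s['ee_pos'],s['opening'],s['wrist_force'],s['joint_positions'].round(2))
E
python3 cab.py pics/w7.png; python3 -c "
from h import *
go(.548,.4067,.303,6)"
```

```text
frame 9671 ((521.097900390625, 341.4683837890625), (201.58718872070312, 276.2687072753906), 5.77192497253418) 0.1821364745214551
in 1416 [392. 172.] [0.5873 0.4162 0.1241] 0.145 ((585.0239868164062, 418.87078857421875), (99.7169189453125, 106.31854248046875), 58.842288970947266)
in 169 [371. 272.] [0.5838 0.2772 0.12  ] 0.1229 ((584.226806640625, 276.50341796875), (40.59874725341797, 7.380711555480957), 2.241401195526123)
tilt [-0.  0. -1.]
dial 3888 [0.49445665 0.41304554 0.35515938] [0.47819197 0.3853151  0.23874849] [0.51215033 0.43644238 0.38068933]
34.05 [0.49639891 0.40080298 0.52070156] 0.0068258129192264785 [-7.77557347e-04  7.26643124e-01 -1.36383464e+00] [-1.11  0.6   0.71  1.4  -0.39  1.29 -0.27]
to [0.548  0.4067 0.303 ] shift [ 0.0519 -0.0003  0.2177] spin 0.003
```

View pics/w7.png

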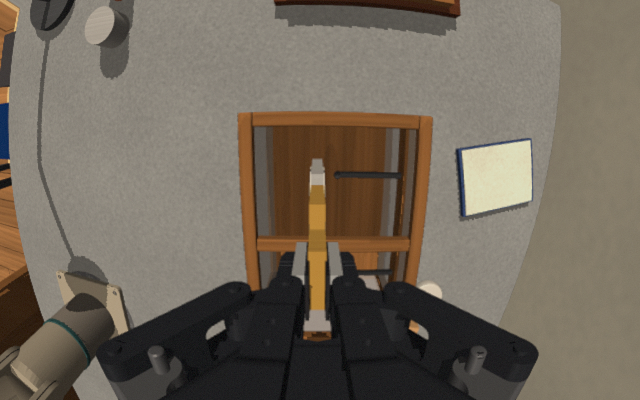

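```bash
python3 -c "
from h import *
P=camera_params('wrist')
for u in (336,350,370,390): print(atz(P,u,174.5,.121,'wrist').round(4))
a=np.radians(6)
print(np.array([.548,.4067])-.034*np.array([np.cos(a),np.sin(a)]))
im=cv2.imread('pics/w7.png');cv2.imwrite('pics/w7c.png',cv2.resize(im[110:350,230:440],None,fx=2.4,fy=2.4))"
```

```text
[0.5187 0.4043 0.121 ]
[0.5357 0.4062 0.121 ]
[0.5602 0.4091 0.121 ]
[0.5852 0.4121 0.121 ]
[0.51418626 0.40314603]
```

Emit:
play_rows(
  rows=[
    {"x":0,"y":0,"z":0.03,"spin":0,"jaw":0},
    {"x":0,"y":0,"z":0.06,"spin":0,"jaw":0},
    {"x":0,"y":0,"z":0.09,"spin":0,"jaw":0},
    {"x":0,"y":0,"z":0.12,"spin":0,"jaw":0},
    {"x":0,"y":0,"z":0.15,"spin":0,"jaw":0},
    {"x":0,"y":0,"z":0.18,"spin":0,"jaw":0},
    {"x":0,"y":0,"z":0.195,"spin":0,"jaw":0},
    {"x":0,"y":0,"z":0.199,"spin":0,"jaw":0},
    {"x":0,"y":0,"z":0.199,"spin":0,"jaw":0},
    {"x":0,"y":0,"z":0.199,"spin":0,"jaw":0},
  ],
)

```text
time_s: 35.3
ee_pos: [0.4969, 0.401, 0.3229]
ee_rot: [-3.136, -0.17, -0.003]
wrist_force: [0.1, -0.1, -0.5]
opening: 0.0068
```

```bash
python3 cab.py pics/w8.png; python3 -c "
from h import *
go(.549,.4067,.303,6)"
```

```text
frame 31805 ((512.7515869140625, 421.43731689453125), (201.68179321289062, 116.163818359375), 5.37839937210083) 0.1821098035856846
in 7402 [465. 222.] [0.5894 0.4197 0.1234] 0.145 ((585.0560913085938, 419.3349914550781), (99.94503021240234, 106.22142791748047), 59.10213088989258)
in 452 [317. 187.] [0.4934 0.4307 0.1154] 0.145 ((494.4658203125, 426.7084655761719), (10.553528785705566, 20.091781616210938), 2.98117995262146)
seat [404. 234.] 0.76 [0.549  0.4084 0.121 ]
tilt [ 0.001  0.001 -1.   ]
35.4 [0.49663589 0.40095882 0.32267946] 0.006738216746807571 [ 0.51600997  0.17499061 -1.43179807] [-1.06  0.78  0.6   1.64 -0.53  0.89 -0.15]
to [0.549  0.4067 0.303 ] shift [ 0.0527 -0.      0.0197] spin 0.003
```

View pics/w8.png

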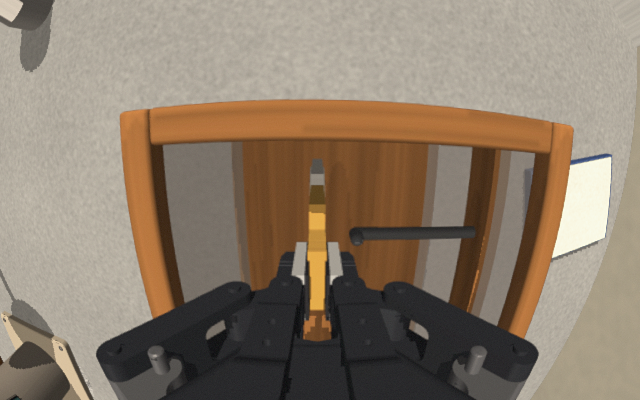

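Emit:
play_rows(
  rows=[
    {"x":0.01,"y":-0.001,"z":0,"spin":0,"jaw":0},
    {"x":0.022,"y":-0.001,"z":0,"spin":0,"jaw":0},
    {"x":0.034,"y":-0.001,"z":0,"spin":0,"jaw":0},
    {"x":0.045,"y":-0.001,"z":0,"spin":0,"jaw":0},
    {"x":0.052,"y":-0.001,"z":0,"spin":0,"jaw":0},
    {"x":0.052,"y":-0.001,"z":0,"spin":0,"jaw":0},
    {"x":0.052,"y":-0.001,"z":0,"spin":0,"jaw":0},
    {"x":0.052,"y":-0.001,"z":0.008,"spin":0,"jaw":0},
    {"x":0.052,"y":-0.001,"z":0.014,"spin":0,"jaw":0},
    {"x":0.052,"y":-0.001,"z":0.014,"spin":0,"jaw":0},
  ],
)

```text
time_s: 36.65
ee_pos: [0.5475, 0.4074, 0.3067]
ee_rot: [3.136, 0.17, -0.003]
wrist_force: [-0.1, -0.5, -0.8]
opening: 0.0066
```

```bash
python3 cab.py pics/w9.png; python3 -c "
from h import *
go(.549,.4067,.303,6)"
```

```text
frame 41422 ((514.463134765625, 399.63763427734375), (201.1742401123047, 159.13511657714844), 5.740212440490723) 0.18224004062500682
in 7105 [386. 223.] [0.581  0.4265 0.1267] 0.145 ((568.614013671875, 432.7018127441406), (84.2317123413086, 89.9001693725586), 76.43816375732422)
seat [323. 247.] 0.6 [0.5497 0.4078 0.121 ]
tilt [-0. -0. -1.]
36.75 [0.5479482  0.40742634 0.30754388] 0.0070817816166397025 [ 0.64161786 -0.1689768  -1.25944954] [-0.99  0.85  0.58  1.51 -0.54  0.94 -0.13]
to [0.549  0.4067 0.303 ] shift [0.001  0.0008 0.0045] spin 0.003
```

View pics/w9.png

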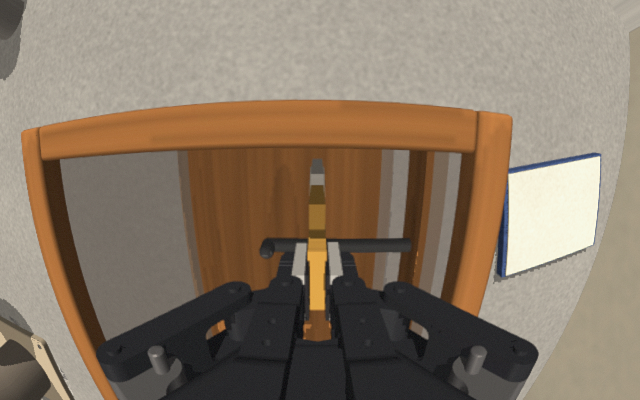

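Emit:
play_rows(
  rows=[
    {"x":0,"y":0,"z":0.002,"spin":0,"jaw":0},
    {"x":0,"y":0,"z":0.004,"spin":0,"jaw":0},
    {"x":0,"y":0,"z":0.004,"spin":0,"jaw":0},
    {"x":0,"y":0,"z":0.004,"spin":0,"jaw":0.08},
    {"x":0,"y":0,"z":0.004,"spin":0,"jaw":0.16},
    {"x":0,"y":0,"z":0.004,"spin":0,"jaw":0.25},
    {"x":0,"y":0,"z":0.004,"spin":0,"jaw":0.25},
    {"x":0,"y":0,"z":0.004,"spin":0,"jaw":0.25},
    {"x":0,"y":0,"z":0.004,"spin":0,"jaw":0.25},
    {"x":0,"y":0,"z":0.004,"spin":0,"jaw":0.25},
  ],
)

```text
time_s: 38.0
ee_pos: [0.548, 0.4074, 0.3037]
ee_rot: [-3.137, -0.17, 0.0]
wrist_force: [0.5, 0.3, 0.1]
opening: 0.0212
```

```bash
python3 -c "
from h import *
s=state();print(s['opening'],s['wrist_force'],s['ee_pos'])
X,im,D=cloud('wrist');cv2.imwrite('pics/w10.png',im)
for c,p,q in blobs(X,.135,.165,(.5,.6,.36,.46),30): print(c,p.mean(0).round(4),rect(p),p[:,2].max())
"
```

```text
0.021218643524010806 [0.52608044 0.27344492 0.13590642] [0.54798495 0.40740942 0.3036806 ]
895 [0.5991 0.4518 0.1497] ((599.3720703125, 450.25439453125), (1.6762189865112305, 19.57256317138672), 5.812226295471191) 0.16293142967388358
1390 [0.547  0.4114 0.1531] ((547.3909301757812, 407.6316223144531), (8.067222595214844, 31.68536376953125), 6.499948024749756) 0.15684395569564466
982 [0.5314 0.4123 0.1511] ((535.01123046875, 407.8457336425781), (14.0800142288208, 22.97988510131836), 44.478118896484375) 0.16496869444062406
965 [0.5618 0.4161 0.1512] ((564.566650390625, 409.2389221191406), (14.00104808807373, 22.7818546295166), 6.254170894622803) 0.16498609199091985
```

Emit:
play_rows(
  rows=[
    {"x":0,"y":0,"z":-0.02,"spin":0,"jaw":0.25},
    {"x":0,"y":0,"z":-0.06,"spin":0,"jaw":0.25},
    {"x":0,"y":0,"z":-0.1,"spin":0,"jaw":0.25},
    {"x":0,"y":0,"z":-0.12,"spin":0,"jaw":0.25},
    {"x":0.01,"y":0.04,"z":-0.12,"spin":-0.1,"jaw":0.35},
    {"x":0.02,"y":0.09,"z":-0.12,"spin":-0.27,"jaw":0.35},
    {"x":0.033,"y":0.14,"z":-0.12,"spin":-0.45,"jaw":0.35},
    {"x":0.045,"y":0.19,"z":-0.12,"spin":-0.63,"jaw":0.35},
    {"x":0.06,"y":0.24,"z":-0.12,"spin":-0.8,"jaw":0.35},
    {"x":0.065,"y":0.26,"z":-0.12,"spin":-0.9,"jaw":0.35},
  ],
)

```text
time_s: 39.3
ee_pos: [0.6419, 0.1508, 0.4258]
ee_rot: [2.75, 1.512, 0.003]
wrist_force: [-0.4, 0.4, -0.6]
opening: 0.0296
```

```bash
python3 -c "
from h import *
go(.6647,.083,.361,85.8)"
```

```text
to [0.6647 0.083  0.361 ] shift [-0.045   0.0553  0.0651] spin -0.492
```

Emit:
play_rows(
  rows=[
    {"x":-0.015,"y":0.02,"z":0,"spin":-0.17,"jaw":0.35},
    {"x":-0.03,"y":0.04,"z":0,"spin":-0.33,"jaw":0.35},
    {"x":-0.045,"y":0.055,"z":0,"spin":-0.49,"jaw":0.35},
    {"x":-0.045,"y":0.055,"z":0.02,"spin":-0.49,"jaw":0.35},
    {"x":-0.045,"y":0.055,"z":0.05,"spin":-0.49,"jaw":0.35},
    {"x":-0.045,"y":0.055,"z":0.064,"spin":-0.49,"jaw":0.35},
    {"x":-0.045,"y":0.055,"z":0.064,"spin":-0.49,"jaw":0.35},
    {"x":-0.045,"y":0.055,"z":0.064,"spin":-0.49,"jaw":0.35},
    {"x":-0.045,"y":0.055,"z":0.064,"spin":-0.49,"jaw":0.35},
    {"x":-0.045,"y":0.055,"z":0.064,"spin":-0.49,"jaw":0.35},
  ],
)

```text
time_s: 40.55
ee_pos: [0.6633, 0.0886, 0.3604]
ee_rot: [2.3, 2.139, 0.001]
wrist_force: [-0.3, -1.3, -0.0]
opening: 0.0298
```

```bash
python3 dials.py pics/w11.png;python3 -c "
from h import *
go(.6647,.083,.303,85.8)"
```

```text
tab 714 [309. 233.] [0.6617 0.0835 0.1532] ((664.4904174804688, 83.18733215332031), (7.51618766784668, 30.30595588684082), 85.63400268554688) 0.15754640023091945
dial 557 [0.6433 0.0857 0.1026] ((662.2174682617188, 84.5123519897461), (9.77299976348877, 65.37195587158203), 86.26431274414062)
stand 13756 ((663.460693359375, 46.236759185791016), (157.61827087402344, 104.78959655761719), 85.82586669921875)
40.65 [0.6631919  0.08854139 0.36008421] 0.030155912015582372 [-0.31  0.71  0.24  1.51 -0.19  0.94  1.49]
to [0.6647 0.083  0.303 ] shift [-0.0054  0.0019  0.0571] spin 0.001
```

Emit:
play_rows(
  rows=[
    {"x":-0.0055,"y":0.0015,"z":0,"spin":0,"jaw":0.35},
    {"x":-0.0055,"y":0.0015,"z":0.02,"spin":0,"jaw":0.35},
    {"x":-0.0055,"y":0.0015,"z":0.045,"spin":0,"jaw":0.35},
    {"x":-0.0055,"y":0.0015,"z":0.057,"spin":0,"jaw":0.35},
    {"x":-0.0055,"y":0.0015,"z":0.057,"spin":0,"jaw":0.35},
    {"x":-0.0055,"y":0.0015,"z":0.057,"spin":0,"jaw":0},
    {"x":-0.0055,"y":0.0015,"z":0.057,"spin":0,"jaw":0},
    {"x":-0.0055,"y":0.0015,"z":0.057,"spin":0,"jaw":0},
    {"x":-0.0055,"y":0.0015,"z":0.057,"spin":0,"jaw":0},
    {"x":-0.0055,"y":0.0015,"z":0.04,"spin":0,"jaw":0},
  ],
)

```text
time_s: 41.9
ee_pos: [0.6638, 0.0829, 0.3188]
ee_rot: [-2.3, -2.138, 0.003]
wrist_force: [0.2, -0.4, -2.6]
opening: 0.0071
```

Emit:
play_rows(
  rows=[
    {"x":0,"y":0,"z":-0.04,"spin":0,"jaw":0},
    {"x":0,"y":0,"z":-0.09,"spin":0,"jaw":0},
    {"x":0,"y":0,"z":-0.15,"spin":0,"jaw":0},
    {"x":0,"y":0,"z":-0.19,"spin":0,"jaw":0},
    {"x":0,"y":0,"z":-0.2,"spin":0,"jaw":0},
    {"x":0,"y":0,"z":-0.2,"spin":0,"jaw":0},
    {"x":0,"y":0,"z":-0.2,"spin":0,"jaw":0},
    {"x":0,"y":0,"z":-0.2,"spin":0,"jaw":0},
    {"x":0,"y":0,"z":-0.2,"spin":0,"jaw":0},
    {"x":0,"y":0,"z":-0.2,"spin":0,"jaw":0},
  ],
)

```text
time_s: 43.15
ee_pos: [0.6643, 0.0829, 0.5193]
ee_rot: [-2.301, -2.139, 0.001]
wrist_force: [0.2, -0.4, -2.0]
opening: 0.0072
```

```bash
python3 -c "
from h import *
s=state();print(s['opening'],s['ee_pos'],s['time_s'],s['wrist_force'])
a=np.radians(6);ex=np.array([np.cos(a),np.sin(a)]);seat=np.array([.5625,.2735])
go(*(seat-.052*ex),.52,6);go(*seat,.3215,6)
"
```

```text
0.00715047836218523 [0.66426493 0.08290873 0.51925713] 43.15 [ 0.21485193 -0.41045928 -2.03162168]
to [0.5108 0.2681 0.52  ] shift [ 0.1735 -0.1666 -0.0007] spin 1.393
to [0.5625 0.2735 0.3215] shift [ 0.1827 -0.1152  0.1978] spin 1.393
```

Emit:
play_rows(
  rows=[
    {"x":0.015,"y":-0.015,"z":-0.001,"spin":0.12,"jaw":0},
    {"x":0.035,"y":-0.035,"z":-0.001,"spin":0.3,"jaw":0},
    {"x":0.06,"y":-0.058,"z":-0.001,"spin":0.48,"jaw":0},
    {"x":0.085,"y":-0.08,"z":-0.001,"spin":0.66,"jaw":0},
    {"x":0.11,"y":-0.105,"z":-0.001,"spin":0.84,"jaw":0},
    {"x":0.135,"y":-0.13,"z":-0.001,"spin":1.02,"jaw":0},
    {"x":0.155,"y":-0.15,"z":-0.001,"spin":1.18,"jaw":0},
    {"x":0.17,"y":-0.16,"z":-0.001,"spin":1.3,"jaw":0},
    {"x":0.174,"y":-0.167,"z":-0.001,"spin":1.39,"jaw":0},
    {"x":0.174,"y":-0.167,"z":-0.001,"spin":1.39,"jaw":0},
  ],
)

```text
time_s: 44.4
ee_pos: [0.5099, 0.2694, 0.5207]
ee_rot: [-3.137, -0.174, 0.0]
wrist_force: [-0.1, -0.9, -1.8]
opening: 0.0071
```

Emit:
play_rows(
  rows=[
    {"x":0,"y":0,"z":0,"spin":0,"jaw":0},
    {"x":0,"y":0,"z":0,"spin":0,"jaw":0},
    {"x":0,"y":0,"z":0,"spin":0,"jaw":0},
    {"x":0,"y":0,"z":0,"spin":0,"jaw":0},
    {"x":0,"y":0,"z":0,"spin":0,"jaw":0},
    {"x":0,"y":0,"z":0,"spin":0,"jaw":0},
    {"x":0,"y":0,"z":0,"spin":0,"jaw":0},
    {"x":0,"y":0,"z":0,"spin":0,"jaw":0},
    {"x":0,"y":0,"z":0,"spin":0,"jaw":0},
    {"x":0,"y":0,"z":0,"spin":0,"jaw":0},
  ],
)

```text
time_s: 45.65
ee_pos: [0.5103, 0.2686, 0.5207]
ee_rot: [3.137, 0.17, -0.0]
wrist_force: [-0.1, -0.6, -1.7]
opening: 0.0068
```

```bash
sed -i 's/hook1_seat/hook0_seat/' cab.py; python3 cab.py pics/w12.png; python3 -c "
from h import *
go(.5105,.268,.3215,6)"
```

```text
frame 12636 ((521.55078125, 334.52423095703125), (201.607666015625, 279.4279479980469), 5.627518653869629) 0.18207721968112794
in 795 [321.  14.] [0.4937 0.4667 0.12  ] 0.1447 ((496.0799560546875, 466.8343200683594), (72.47636413574219, 2.2082371711730957), 5.879734516143799)
in 1231 [402.  64.] [0.596  0.4163 0.1248] 0.145 ((580.3912963867188, 410.74066162109375), (46.901817321777344, 115.69530487060547), 4.787510871887207)
in 438 [356.  67.] [0.5404 0.4036 0.1245] 0.1447 ((533.3140258789062, 405.4447937011719), (36.61882781982422, 56.902557373046875), 7.49076509475708)
in 418 [364. 176.] [0.5678 0.2744 0.1211] 0.132 ((567.0800170898438, 273.3541259765625), (76.67552185058594, 8.886173248291016), 6.449307918548584)
seat [358. 175.] 0.59 [0.5601 0.2741 0.121 ]
tilt [ 0.  0. -1.]
dial 3903 [0.50845776 0.28023164 0.35502494] [0.4920635  0.25180563 0.23655243] [0.52598688 0.3031926  0.38069131]
45.75 [0.51034696 0.26860051 0.5206995 ] 0.007294050924283745 [ 0.63315425  0.2677205  -2.21993956] [-0.94  0.47  0.64  1.57 -0.3   1.19 -0.13]
to [0.5105 0.268  0.3215] shift [1.000e-04 6.000e-04 1.992e-01] spin 0.003
```

View pics/w12.png

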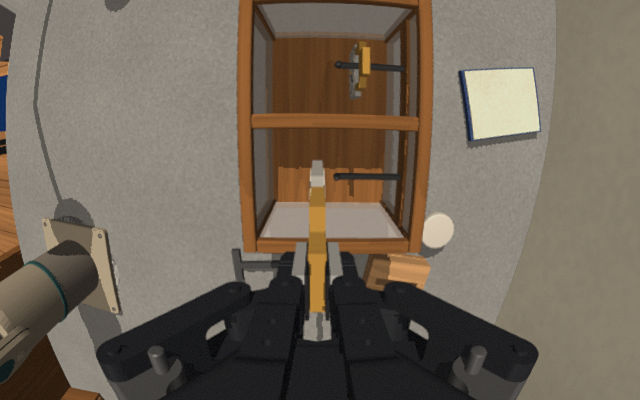

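Emit:
play_rows(
  rows=[
    {"x":0,"y":0,"z":0.03,"spin":0,"jaw":0},
    {"x":0,"y":0,"z":0.06,"spin":0,"jaw":0},
    {"x":0,"y":0,"z":0.09,"spin":0,"jaw":0},
    {"x":0,"y":0,"z":0.12,"spin":0,"jaw":0},
    {"x":0,"y":0,"z":0.15,"spin":0,"jaw":0},
    {"x":0,"y":0,"z":0.18,"spin":0,"jaw":0},
    {"x":0,"y":0,"z":0.195,"spin":0,"jaw":0},
    {"x":0,"y":0,"z":0.199,"spin":0,"jaw":0},
    {"x":0,"y":0,"z":0.199,"spin":0,"jaw":0},
    {"x":0,"y":0,"z":0.199,"spin":0,"jaw":0},
  ],
)

```text
time_s: 47.0
ee_pos: [0.5108, 0.2687, 0.3228]
ee_rot: [-3.136, -0.17, -0.003]
wrist_force: [0.4, -0.6, -1.3]
opening: 0.0067
```

```bash
python3 cab.py pics/w13.png; python3 -c "
from h import *
go(.562,.2738,.3035,6)"
```

```text
frame 40299 ((523.1141357421875, 319.6786193847656), (201.15574645996094, 178.114013671875), 5.65885591506958) 0.18205699100693193
in 1901 [396.  27.] [0.5407 0.395  0.1243] 0.1449 ((536.6434326171875, 393.4563293457031), (29.17035484313965, 40.72431945800781), 27.096935272216797)
in 4369 [486.  47.] [0.5989 0.3984 0.122 ] 0.1449 ((585.1456909179688, 397.5727844238281), (40.24795150756836, 86.5717544555664), 3.091357469558716)
in 467 [317. 189.] [0.5074 0.2972 0.1165] 0.1449 ((508.0253601074219, 293.345703125), (10.503302574157715, 19.662765502929688), 5.861117839813232)
in 1503 [403. 236.] [0.5633 0.2746 0.1211] 0.1312 ((567.07373046875, 274.1615295410156), (76.5081558227539, 8.40384292602539), 5.558591365814209)
seat [402. 237.] 0.79 [0.562  0.2741 0.121 ]
seat [358. 292.] 0.28 [0.541  0.2325 0.121 ]
tilt [ 0.001  0.001 -1.   ]
47.1 [0.51060878 0.26873521 0.32255625] 0.0068391256988246584 [-0.59532204 -0.39110597 -1.47364173] [-0.85  0.68  0.51  1.82 -0.46  0.76  0.01]
to [0.562  0.2738 0.3035] shift [0.0516 0.0005 0.0191] spin 0.003
```

Emit:
play_rows(
  rows=[
    {"x":0.01,"y":0,"z":0,"spin":0,"jaw":0},
    {"x":0.022,"y":0,"z":0,"spin":0,"jaw":0},
    {"x":0.034,"y":0,"z":0,"spin":0,"jaw":0},
    {"x":0.045,"y":0,"z":0,"spin":0,"jaw":0},
    {"x":0.052,"y":0,"z":0,"spin":0,"jaw":0},
    {"x":0.052,"y":0,"z":0,"spin":0,"jaw":0},
    {"x":0.052,"y":0,"z":0,"spin":0,"jaw":0},
    {"x":0.052,"y":0,"z":0.008,"spin":0,"jaw":0},
    {"x":0.052,"y":0,"z":0.014,"spin":0,"jaw":0},
    {"x":0.052,"y":0,"z":0.014,"spin":0,"jaw":0},
  ],
)

```text
time_s: 48.35
ee_pos: [0.5616, 0.2742, 0.3068]
ee_rot: [3.136, 0.17, -0.003]
wrist_force: [0.8, -1.0, -1.9]
opening: 0.0068
```

```bash
python3 cab.py pics/w14.png; python3 -c "
from h import *
go(.562,.2738,.3035,6)"
```

```text
frame 50497 ((524.9374389648438, 302.1415710449219), (201.94406127929688, 212.36643981933594), 6.224360466003418) 0.18217232635218167
in 1154 [309.  22.] [0.544  0.3905 0.1248] 0.1446 ((538.8721923828125, 395.9673767089844), (18.09897804260254, 43.82600402832031), 53.41831970214844)
in 3368 [413.  38.] [0.5969 0.3916 0.1227] 0.145 ((592.218017578125, 394.6685791015625), (39.91646957397461, 71.99190521240234), 46.64657974243164)
in 2494 [324. 236.] [0.5636 0.2831 0.1254] 0.145 ((566.0313720703125, 285.9114990234375), (76.59408569335938, 32.415348052978516), 5.400947570800781)
seat [322. 253.] 0.67 [0.564 0.271 0.121]
tilt [-0. -0. -1.]
48.45 [0.56200805 0.27419915 0.30755577] 0.006761813740011609 [ 0.32962458  0.49244563 -1.01848609] [-0.79  0.76  0.5   1.69 -0.47  0.81  0.02]
to [0.562  0.2738 0.3035] shift [-0.0001  0.0004  0.0041] spin 0.003
```

View pics/w14.png

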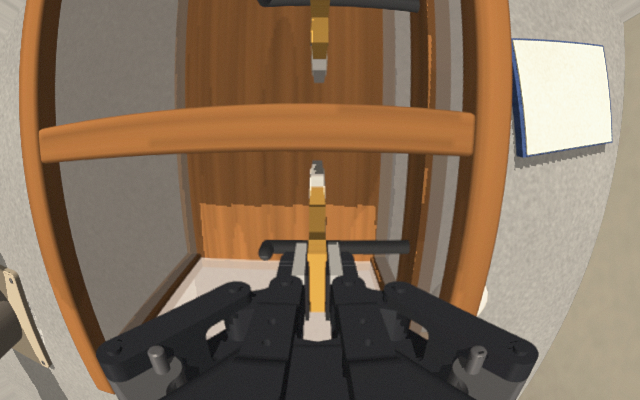

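The second dial's bail is around the hook arm (arm at row ~247, dial at column ~318). Lower and release.

Emit:
play_rows(
  rows=[
    {"x":0,"y":0,"z":0.002,"spin":0,"jaw":0},
    {"x":0,"y":0,"z":0.004,"spin":0,"jaw":0},
    {"x":0,"y":0,"z":0.004,"spin":0,"jaw":0},
    {"x":0,"y":0,"z":0.004,"spin":0,"jaw":0.08},
    {"x":0,"y":0,"z":0.004,"spin":0,"jaw":0.16},
    {"x":0,"y":0,"z":0.004,"spin":0,"jaw":0.25},
    {"x":0,"y":0,"z":0.004,"spin":0,"jaw":0.25},
    {"x":0,"y":0,"z":0.004,"spin":0,"jaw":0.25},
    {"x":0,"y":0,"z":0.004,"spin":0,"jaw":0.25},
    {"x":0,"y":0,"z":0.004,"spin":0,"jaw":0.25},
  ],
)

```text
time_s: 49.7
ee_pos: [0.562, 0.2742, 0.3037]
ee_rot: [3.137, 0.169, -0.0]
wrist_force: [-0.1, -0.4, 0.6]
opening: 0.0209
```

Emit:
play_rows(
  rows=[
    {"x":0,"y":0,"z":-0.02,"spin":0,"jaw":0.25},
    {"x":0,"y":0,"z":-0.06,"spin":0,"jaw":0.25},
    {"x":0,"y":0,"z":-0.1,"spin":0,"jaw":0.25},
    {"x":0,"y":0,"z":-0.15,"spin":0,"jaw":0.25},
    {"x":0,"y":0,"z":-0.2,"spin":0,"jaw":0.25},
    {"x":-0.05,"y":0.0,"z":-0.2,"spin":0,"jaw":0.25},
    {"x":-0.05,"y":0.0,"z":-0.2,"spin":0,"jaw":0.25},
    {"x":-0.05,"y":0.0,"z":-0.2,"spin":0,"jaw":0.25},
    {"x":-0.05,"y":0.0,"z":-0.2,"spin":0,"jaw":0.25},
    {"x":-0.05,"y":0.0,"z":-0.2,"spin":0,"jaw":0.25},
  ],
)

```text
time_s: 50.95
ee_pos: [0.513, 0.2688, 0.5034]
ee_rot: [3.136, 0.169, 0.0]
wrist_force: [0.0, 1.2, 0.6]
opening: 0.0214
```

```bash
python3 -c "
from h import *
s=state();print(s['opening'],s['time_s'],s['ee_pos'])
X,im,D=cloud('wrist');cv2.imwrite('pics/w15.png',im)
for c,p,q in blobs(X,.135,.165,(.5,.59,.22,.46),20): print(c,p.mean(0).round(4),rect(p),p[:,2].max())
im,D=grab_frame('scene');cv2.imwrite('pics/end.png',cv2.resize(im[90:360,120:440],None,fx=2.2,fy=2.2,interpolation=cv2.INTER_CUBIC))
X,im,D=cloud('top')
for c,p,q in blobs(X,.036,.06,(.3,.7,-.5,-.02),12): print(c,p.mean(0).round(4),rect(p))
for c,p,q in blobs(X,.012,.024,(.33,.46,-.455,-.33),30): print(c,p.mean(0),rect(p))
"
```

```text
0.02142634317508915 50.95 [0.51298256 0.26880832 0.50335251]
306 [0.5467 0.4057 0.1521] ((547.3759765625, 407.34381103515625), (9.228325843811035, 30.1323299407959), 5.526440143585205) 0.15709042853196653
299 [0.5604 0.2743 0.1516] ((561.00244140625, 273.1529541015625), (8.695215225219727, 31.210079193115234), 5.883802890777588) 0.15716938542600506
74 [ 0.6615 -0.0271  0.0391] ((655.7503662109375, -29.105419158935547), (86.15882873535156, 12.886129379272461), 0.26679670810699463)
306 [ 0.5731 -0.3719  0.0419] ((572.4225463867188, -371.1763610839844), (201.2675323486328, 112.2563247680664), 84.60962677001953)
69 [ 0.5883 -0.3094  0.0491] ((588.939453125, -310.61468505859375), (26.081201553344727, 26.240827560424805), 14.488433837890625)
71 [ 0.577  -0.4326  0.049 ] ((577.330322265625, -433.2825012207031), (26.896984100341797, 24.597217559814453), 48.440982818603516)
69 [ 0.5583 -0.3645  0.0487] ((558.4570922851562, -364.9420166015625), (25.26725959777832, 26.077238082885742), 86.49861145019531)
275 [ 0.3824 -0.3934  0.0425] ((392.5506896972656, -390.83197021484375), (151.90377807617188, 150.19618225097656), 85.62773132324219)
34 [ 0.4654 -0.3898  0.042 ] ((465.5821228027344, -390.0759582519531), (56.563499450683594, 4.493931293487549), 85.70819091796875)
175 [ 0.39351062 -0.39061128  0.01634608] ((393.7313232421875, -389.7442626953125), (69.23139953613281, 67.76640319824219), 67.06243896484375)
```

View pics/end.png

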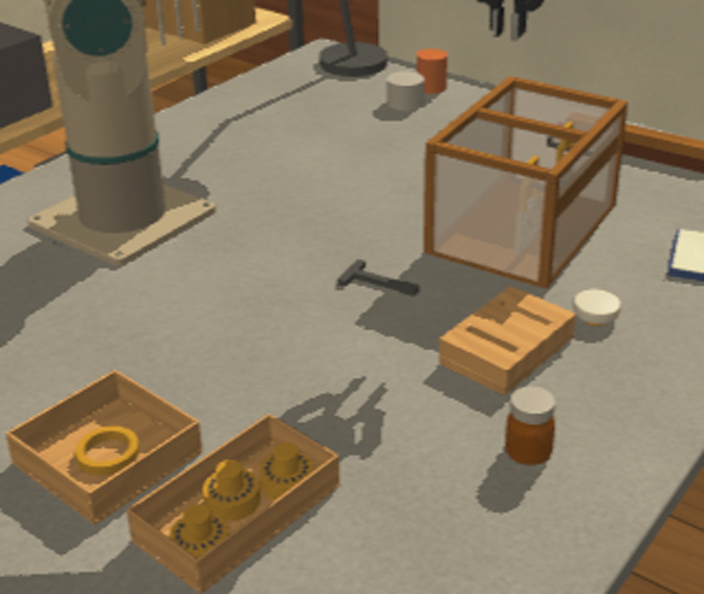

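```bash
python3 -c "
from h import *
im,D=grab_frame('scene');t,_=grab_frame('top')
a=cv2.resize(im[285:365,170:280],(660,480),interpolation=cv2.INTER_CUBIC)[:, :400];a=cv2.resize(im[285:345,190:260],(400,343),interpolation=cv2.INTER_CUBIC)
b=cv2.resize(t[185:235,400:475],(400,343),interpolation=cv2.INTER_CUBIC)
cv2.imwrite('pics/tray.png',np.hstack([a,b]))
X,_,_=cloud('scene',None,(im,D))
p=X[(X[...,0]>.5)&(X[...,0]<.66)&(X[...,1]>-.47)&(X[...,1]<-.27)];print('max z',np.nanmax(p[:,2]))
"
```

```text
max z 0.05800636299319073
```

View pics/tray.png

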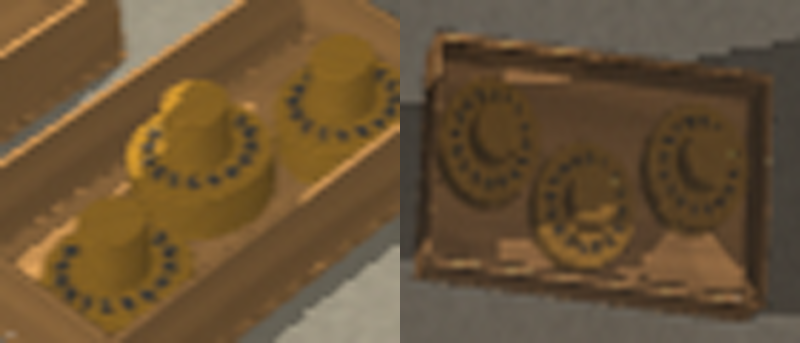

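```bash
python3 -c "
from plant import env
print(env.close_job())"
```

```text
the job is handed in; nothing more can be done
None
```

I did the whole job in the order asked and handed it in at about 51 s of the 200 s allowed; the hand-in gave no verdict. Only one bezel ring and three housings were on the bench. The ring went into the square box and the housings into the long tray. Each dial then went through its own opening and onto its own hook.

My last checks before handing in:
- **Dials:** the tops of both tabs stand at 0.157 m, where I expected 0.155 m. They are within about 2 mm of the hook seats I measured, and the wrist camera showed each hook arm through its bail.
- **Loose parts:** the three housings stand upright inside the tray and the ring lies flat inside the box. One bright patch on the middle housing looked like a tilt, but a closer crop showed it was only sunlight.
- **Other items:** in the last scene picture the index knob, setting key and oil jar look as they did at the start. I did not measure their positions again.
- **Frame:** I saw no sign of contact with the timber frame; the wrist force stayed within about 3 N throughout the cabinet work.
- **Knocked parts:** I saw none of the loose parts knocked aside during the run.

No final check failed. One move call, my first, was refused because its rows left out z, so nothing moved.

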